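Load the incubation station and start it

ROBOT

A 6-joint arm with a two-finger parallel gripper is mounted at the origin on the work surface. World frame = base frame: x ahead of the robot, y to its left, z up, the work surface at z = 0. Lengths are in mm, angles in rad, forces in N, time in s.
With the tool pointing down it reaches from about 250 to 725 mm from the base axis. Payload 9.7 kg.
Tool frame: the origin (TCP) lies midway between the tips of the shut fingers; the grasp point (between the pads) lies robot.hold_point_z behind it (robot.hold_point_z is the distance from the TCP to the grasp point, in mm); z points along the fingers, y is the direction in which the jaws open and shut (so a half turn about z gives the same grasp; the last joint's range is limited). The gripper opens to 85 mm and grips with 20 to 120 N. Pads are 22 mm wide; open, the fingers measure 114 mm over their backs; the gripper's body (76 mm by 85 mm) begins 54 mm behind the grasp point. The pads swing forward as they close: fully open they stand 13 mm farther back than shut.
Start: joints at [-1.237, 0.087, 0.176, 1.66, 0, 1.571], TCP at [180.197, -519.64, 231.284] pointing down, gripper open.
Joint ranges: [-3.13, 3.13], [-0.85, 1.81], [-1.15, 1.24], [-2.2, 2.28], [-1.44, 1.52], [-3.14, 3.14]. Speed limits (rad/s): [2.22, 2.22, 2.57, 3.14, 3.14, 3.14].

INTERFACE

Orientations are given as [roll, pitch, yaw] about the fixed x, y, z axes, in that order (R = Rz(yaw) Ry(pitch) Rx(roll)).
In Python, from bench import sensors, optics, robot gives the robot as it stands. The module is installed in compiled form; this text tells all that it offers.
- The arm moves only by the tool servo_tool, never from a script. Its argument "rows" is a list that holds one entry, the list of rows, each a list of 6 numbers: the shift along the world's x, y, z in cm, then the turn, a rotation vector about the world's x, y, z in rad. A call has 1 to 12 rows; each row is the pose to reach, as a shift and turn from the pose commanded when the call began; what a row does not reach only later rows make up. A row lasts 1/12 s, in which the tool goes at most 41.7 mm and 7.16 degrees, less where a joint would pass 70% of its speed; a pose out of reach is approached as far as the arm can. A call with a gripper value outside its range is refused whole. "fingers" is the opening in per cent of the stroke, from 0 (shut) to 100 (fully open), set as the call begins (left out, the last holds). The fingers move at their own pace and stop on an object; the grip force is fixed at half the most. Time passes only in rows, so rows that repeat a pose let the fingers close. It gives the time, the measured TCP pose, the force and the opening at its end, in the units of the state.
- sensors.state(): the state, without advancing time (a new reading comes with each control period).
- optics.get_image(name): name is "side" or "top" or "wrist"; returns a dict with "image" (400x640x3 uint8, blue, green, red), "z_map" (400x640 float32, mm along the optical axis (not along the pixel's ray), 0 where there is no reading), "intrinsics" (3x3 intrinsics, pixels), "xyz" and "rotation" of the camera in the world. Camera axes: x right, y down, z forward; pixel columns grow to the right and rows downward; lengths in mm; the calibration is good to about 2 mm. A picture is of the moment at which its call begins.
- robot.close_job(): hands the job in, once; it reports no verdict.
The state is a dict: "clock": time; "qpos": joint angles; "qvel": joint speeds; "joint_efforts": joint torques, N m; "position": TCP position; "orientation": TCP orientation; "wrist_force": force on the tool from outside, world axes, zero at the start; "torque": the same for the moment, N m; "opening": finger opening in mm.
Only numpy, scipy, OpenCV 4.12 (cv2) and the standard library are available. Lean on these libraries where they do the work, as an engineer would, in place of code of your own. Each camera call takes 0.05 s, during which the arm holds its last target. There are 200 camera calls.

TASK

Load the incubation station for the night: press every sample cassette down past the orange spring latch of a free bay until it sits flat on the bay floor and the latch has snapped back over it, and lay every culture tube from the wooden stand into one of the station's tube saddles, resting fully in its V's and centred. When all of them are in place, press the green start button; leave the other things on the bench where they are.

Things in the scene. Friction and masses are not known exactly. Their poses are not given: they have to be found in the camera images.
- station: Incubation station, fixed: flat white heated base 240 mm deep (x), 410 mm wide (y), flat top 40 mm above the bench. Origin: centre of the underside; x points to its back, away from the robot, y to its left, z up. On top: four cassette bays side by side behind, three grey V saddles for tubes in line in front, a green start button at the right end (-y).
- bay0 (a point): Bay 0: centre of its floor, 40 mm above the bench, where the origin of a fully seated cassette lies; axes as the station's. Floor space 96 x 64 mm (x, y); the cassette lies with its long side along x, either way round. Guides 13 mm high at both sides and in front (-x), opening outward 5 mm towards their tops. An orange spring latch stands at the back (+x). Bays are 76 mm apart in y.
- bay1 (a point): As bay0. Each bay's latch: an upright clip 24 mm wide, its face 48 mm behind this point, with a hook nose jutting 8 mm over the bay. The hook's underside is 20 mm above the bay floor, its ramped upper side 22 to 38 mm, and the thumb tab ends 54 mm above the floor.
- bay2 (a point): As bay0.
- bay3 (a point): As bay0.
- latch0 (a joint): Spring latch of bay 0, angle in rad: 0 shut, growing as its top is pressed away from the bay (+x), stop at 0.35. A cassette pressed straight down on the ramped nose opens it to about 0.13 (5 to 10 N); once the cassette is home on the bay floor the hook springs back over its end and the value returns to 0.
- latch1 (a joint): Spring latch of bay 1, as latch0.
- latch2 (a joint): Spring latch of bay 2, as latch0.
- latch3 (a joint): Spring latch of bay 3, as latch0.
- saddle0 (a point): Tube saddle 0: where the middle of a lying tube's axis comes to rest, 64 mm above the bench (24 mm above the station top); axes as the station's. The tube lies along the station's y, cap either way. Two 90-degree V supports, 8 mm thick, stand 24 mm either side of this point; between them the fingers have free room. Saddles are 116 mm apart in y, 108 mm in front of the bay points.
- saddle1 (a point): As saddle0.
- saddle2 (a point): As saddle0.
- start_top (a point): Centre of the top of the green start button (28 mm across), 62 mm above the bench when up. It goes straight down by 6 mm, springs back, and takes about 5 N.
- cassette0: Sample cassette, 150 g, may be absent (None): a flat white closed box 92 x 60 x 18 mm (x, y, z) with a brown window, and across the middle of its lid a purple grip rib 14 mm thick (x), 46 mm long (y), 24 mm high, its top 42 mm above the underside. Origin: centre of the underside. Lies flat on the bench.
- tube0: Closed round culture tube, 90 g, may be absent (None): 30 mm across, 104 mm long along its x, blue cap 33 mm across on the last 14 mm at +x. Origin: on the axis at mid-length. Lies level in a fixed wooden stand, axis 32 mm above the bench.
- tube1: As tube0. The stand: a board 96 x 170 x 8 mm with three parallel V cradles 56 mm apart, each of two V supports 8 mm thick, 24 mm either side of the cradle's middle; between them the fingers have free room down to the board. A tube pushed sideways out of its cradle rolls.
- tube2: As tube0.
- cassette1: As cassette0.
- cassette2: As cassette0.
- cassette3: As cassette0.
- dropper: Bystander: small amber jar with a white cap, 48 mm across, 58 mm high. Leave it where it is.
- bowl: Bystander: white bowl, 112 mm across, 50 mm high. Leave it where it is.
- jar: Bystander: glass jar with a blue lid, 80 mm across, 90 mm high. Leave it where it is.
- knife: Bystander: spatula with a wooden handle, about 200 mm long, lying. Leave it where it is.
Not all that is in view belongs to the job. Leave any purple look-alike of the tube2 alone.

How it is judged (in metres and radians):
On the way, in this order (a step that is already met when the one before it is completed fails the run):
1. every cassette is latched in a bay and every tube lies in a saddle (((horizontal distance between cassette0 and bay0 below 0.006 m and z of cassette0 in the frame of bay0 between -0.003 and 0.003 m and angle between cassette0's own z axis and vertical below 0.05 rad and value of joint latch0 below 0.04 rad) or (horizontal distance between cassette0 and bay1 below 0.006 m and z of cassette0 in the frame of bay1 between -0.003 and 0.003 m and angle between cassette0's own z axis and vertical below 0.05 rad and value of joint latch1 below 0.04 rad) or (horizontal distance between cassette0 and bay2 below 0.006 m and z of cassette0 in the frame of bay2 between -0.003 and 0.003 m and angle between cassette0's own z axis and vertical below 0.05 rad and value of joint latch2 below 0.04 rad) or (horizontal distance between cassette0 and bay3 below 0.006 m and z of cassette0 in the frame of bay3 between -0.003 and 0.003 m and angle between cassette0's own z axis and vertical below 0.05 rad and value of joint latch3 below 0.04 rad)) and ((horizontal distance between cassette1 and bay0 below 0.006 m and z of cassette1 in the frame of bay0 between -0.003 and 0.003 m and angle between cassette1's own z axis and vertical below 0.05 rad and value of joint latch0 below 0.04 rad) or (horizontal distance between cassette1 and bay1 below 0.006 m and z of cassette1 in the frame of bay1 between -0.003 and 0.003 m and angle between cassette1's own z axis and vertical below 0.05 rad and value of joint latch1 below 0.04 rad) or (horizontal distance between cassette1 and bay2 below 0.006 m and z of cassette1 in the frame of bay2 between -0.003 and 0.003 m and angle between cassette1's own z axis and vertical below 0.05 rad and value of joint latch2 below 0.04 rad) or (horizontal distance between cassette1 and bay3 below 0.006 m and z of cassette1 in the frame of bay3 between -0.003 and 0.003 m and angle between cassette1's own z axis and vertical below 0.05 rad and value of joint latch3 below 0.04 rad)) and ((horizontal distance between cassette2 and bay0 below 0.006 m and z of cassette2 in the frame of bay0 between -0.003 and 0.003 m and angle between cassette2's own z axis and vertical below 0.05 rad and value of joint latch0 below 0.04 rad) or (horizontal distance between cassette2 and bay1 below 0.006 m and z of cassette2 in the frame of bay1 between -0.003 and 0.003 m and angle between cassette2's own z axis and vertical below 0.05 rad and value of joint latch1 below 0.04 rad) or (horizontal distance between cassette2 and bay2 below 0.006 m and z of cassette2 in the frame of bay2 between -0.003 and 0.003 m and angle between cassette2's own z axis and vertical below 0.05 rad and value of joint latch2 below 0.04 rad) or (horizontal distance between cassette2 and bay3 below 0.006 m and z of cassette2 in the frame of bay3 between -0.003 and 0.003 m and angle between cassette2's own z axis and vertical below 0.05 rad and value of joint latch3 below 0.04 rad)) and ((horizontal distance between cassette3 and bay0 below 0.006 m and z of cassette3 in the frame of bay0 between -0.003 and 0.003 m and angle between cassette3's own z axis and vertical below 0.05 rad and value of joint latch0 below 0.04 rad) or (horizontal distance between cassette3 and bay1 below 0.006 m and z of cassette3 in the frame of bay1 between -0.003 and 0.003 m and angle between cassette3's own z axis and vertical below 0.05 rad and value of joint latch1 below 0.04 rad) or (horizontal distance between cassette3 and bay2 below 0.006 m and z of cassette3 in the frame of bay2 between -0.003 and 0.003 m and angle between cassette3's own z axis and vertical below 0.05 rad and value of joint latch2 below 0.04 rad) or (horizontal distance between cassette3 and bay3 below 0.006 m and z of cassette3 in the frame of bay3 between -0.003 and 0.003 m and angle between cassette3's own z axis and vertical below 0.05 rad and value of joint latch3 below 0.04 rad)) and ((distance between tube0 and saddle0 below 0.012 m and z of tube0 in the frame of saddle0 below 0.004 m and angle between the x axis of tube0 and the y axis of saddle0, either way round below 0.12 rad) or (distance between tube0 and saddle1 below 0.012 m and z of tube0 in the frame of saddle1 below 0.004 m and angle between the x axis of tube0 and the y axis of saddle1, either way round below 0.12 rad) or (distance between tube0 and saddle2 below 0.012 m and z of tube0 in the frame of saddle2 below 0.004 m and angle between the x axis of tube0 and the y axis of saddle2, either way round below 0.12 rad)) and ((distance between tube1 and saddle0 below 0.012 m and z of tube1 in the frame of saddle0 below 0.004 m and angle between the x axis of tube1 and the y axis of saddle0, either way round below 0.12 rad) or (distance between tube1 and saddle1 below 0.012 m and z of tube1 in the frame of saddle1 below 0.004 m and angle between the x axis of tube1 and the y axis of saddle1, either way round below 0.12 rad) or (distance between tube1 and saddle2 below 0.012 m and z of tube1 in the frame of saddle2 below 0.004 m and angle between the x axis of tube1 and the y axis of saddle2, either way round below 0.12 rad)) and ((distance between tube2 and saddle0 below 0.012 m and z of tube2 in the frame of saddle0 below 0.004 m and angle between the x axis of tube2 and the y axis of saddle0, either way round below 0.12 rad) or (distance between tube2 and saddle1 below 0.012 m and z of tube2 in the frame of saddle1 below 0.004 m and angle between the x axis of tube2 and the y axis of saddle1, either way round below 0.12 rad) or (distance between tube2 and saddle2 below 0.012 m and z of tube2 in the frame of saddle2 below 0.004 m and angle between the x axis of tube2 and the y axis of saddle2, either way round below 0.12 rad))), for 0.2 s.
2. then the green start button is pressed (z of start_top in the frame of station below 0.0585 m), for 0.05 s.
At the end, for the whole second after the job is handed in: Each cassette is in a bay: within 6 mm of the bay point, 3 mm in height, level to 0.05 rad, latch below 0.04 rad. Each tube is in a saddle: middle within 12 mm, at most 4 mm high, along the station's y to 0.12 rad. All at rest; start was pressed (over 3.5 mm) after loading and is up again (all of step 1 and linear speed of each of cassette0, cassette1, cassette2, cassette3, tube0, tube1, tube2 below 0.02 m/s and z of start_top in the frame of station above 0.06 m); the robot touches nothing.
It fails at once if the dropper is moved more than 5 cm from its place (distance of dropper from where it was at the start of the episode above 0.05 m).
It fails at once if the bowl is moved more than 5 cm from its place (distance of bowl from where it was at the start of the episode above 0.05 m).
It fails at once if the jar is moved more than 5 cm from its place (distance of jar from where it was at the start of the episode above 0.05 m).
It fails at once if the knife is moved more than 5 cm from its place (distance of knife from where it was at the start of the episode above 0.05 m).
Of cassette0, cassette1, cassette2, cassette3 only 3 to 4 are there at a start; the rules pass over those that are not, and their reading is None.
Of tube0, tube1, tube2 only 2 to 3 are there at a start; the rules pass over those that are not, and their reading is None.
At some moment in a run one of cassette0, cassette1, cassette2, cassette3 may be knocked a few centimetres aside while the robot is not near it.
Once in a run the grip may slacken for a moment while it holds something.
It also fails if it takes over 210 s, if anything falls off the work surface, if the arm or the gripper's body presses on something with over 40 N, if the wrist force passes 120 N, or if a joint passes its speed limit or range.

## Working session

There is one attempt and no reset: what is moved stays moved. The work goes in short steps, Python scripts to look and compute and a tool call to move; the robot and the scene stay as the last step left them, time stands still between calls to the robot, and variables do not carry over. Pictures are saved under pics/ and viewed, about 12 in all and at most 16, crops included, and the job is handed in when it is done.

Besides the shell and the picture viewer there is one more tool, called after ">>>" as name(argument=value, ...) on one line, values as JSON. servo_tool: Moves the arm, as the interface text tells. Its arguments: {"type":"object","properties":{"rows":{"type":"array"},"fingers":{"type":"number"}},"required":["rows"]}

```bash
mkdir -p pics; cat > h.py <<'E'
import numpy as np, cv2
from bench import sensors, optics, robot
def grab(n,save=None):
    d=optics.get_image(n)
    if save: cv2.imwrite('pics/'+save,d['image'])
    return d
def cloud(d):
    z=d['z_map'].astype(float);K=np.array(d['intrinsics']);h,w=z.shape
    u,v=np.meshgrid(np.arange(w),np.arange(h))
    p=np.stack([(u-K[0,2])/K[0,0]*z,(v-K[1,2])/K[1,1]*z,z],-1)
    P=p@np.array(d['rotation']).T+np.array(d['xyz']); P[z<=0]=np.nan
    return P
E
python3 - <<'E'
from h import *
s=sensors.state();print(s, robot.hold_point_z)
for n in('top','side'):
    d=grab(n,n+'1.png');print(n,d['xyz'],d['rotation'],d['intrinsics'])
    np.savez('pics/%s1.npz'%n,P=cloud(d),im=d['image'])
E
```

```text
{'clock': 0.0, 'qpos': array([-1.23698810e+00,  8.74601420e-02,  1.75113953e-01,  1.65980460e+00,
       -1.55757548e-05,  1.57081108e+00]), 'qvel': array([ 3.11525283e-04, -4.63980193e-04,  2.98132315e-04,  6.20490951e-04,
       -5.51496132e-05,  1.31642451e-03]), 'joint_efforts': array([-4.53120037e-04, -5.20386350e+01,  4.64802897e+01,  1.63862959e-02,
       -4.33272874e-05, -1.53678595e-06]), 'position': array([ 180.12161341, -519.41712463,  230.57268219]), 'orientation': array([-3.14023819e+00,  1.55957279e-05,  3.33793495e-01]), 'wrist_force': array([ 0.4641021 , -0.47943549, -0.18282833]), 'torque': array([-0.00719277,  0.02882214, -0.02402277]), 'opening': 85.24946527390321} 18.700000000000003
top [ 384.71749461  -37.0280102  1060.75426803] [-3.05681103 -0.01986279 -1.55253726] [[396.47057903   0.         316.64993638]
 [  0.         396.47057903 199.3308452 ]
 [  0.           0.           1.        ]]Traceback (most recent call last):
  File "<stdin>", line 5, in <module>
  File "h.py", line 11, in cloud
    P=p@np.array(d['rotation']).T+np.array(d['xyz']); P[z<=0]=np.nan
      ~~~~~~~~~~~~~~~~~~~~~~~~~~~^~~~~~~~~~~~~~~~~~~
ValueError: operands could not be broadcast together with shapes (400,640) (3,)
```

```bash
sed -i "s/np.array(d\['rotation'\]).T/Rot.from_euler('xyz',d['rotation']).as_matrix().T/; 2i from scipy.spatial.transform import Rotation as Rot" h.py
python3 - <<'E'
from h import *
for n in('top','side'):
    d=grab(n,n+'1.png');P=cloud(d);print(n,d['xyz'],d['rotation'],d['intrinsics'][0])
    print([P[v,u].round() for v,u in((200,320),(300,500),(100,100),(380,300))])
    np.savez('pics/%s1.npz'%n,P=P,im=d['image'])
E
```

```text
top [ 384.71749461  -37.0280102  1060.75426803] [-3.05681103 -0.01986279 -1.55253726] [396.47057903   0.         316.64993638]
[array([474., -65.,  -0.]), array([ 219., -542.,   11.]), array([734., 537.,  -1.]), array([212., -30., 576.])]
side [ -55.28724737 1078.36325608 1200.38178534] [-2.31235934  0.01953595 -2.69587474] [505.85481225   0.         319.19286067]
[array([518., -74.,   2.]), array([-127.,   90.,    0.]), array([1881., -398., -119.]), array([254., 584.,  89.])]
```

View pics/top1.png

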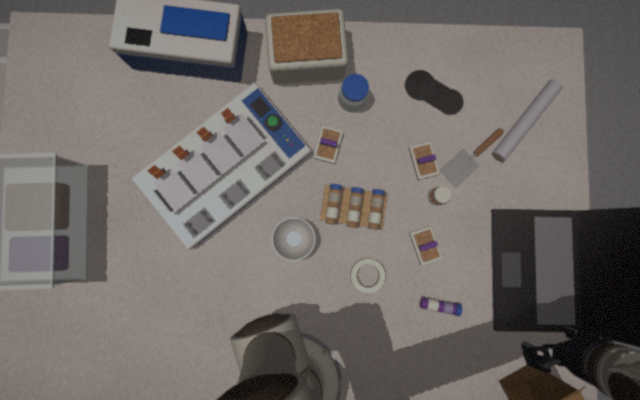

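View pics/side1.png

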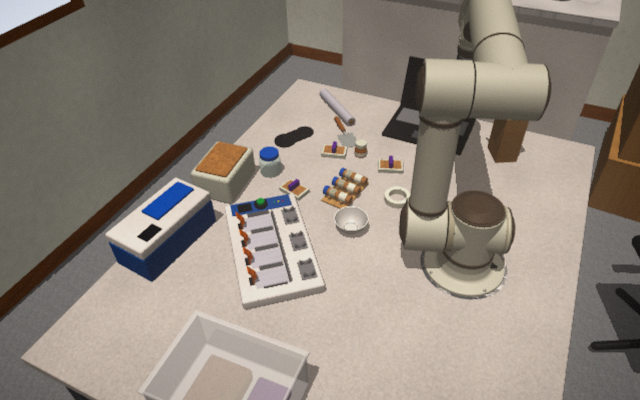

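The top view shows cassettes at (328,145), (425,160) and (427,245), with tubes in the stand at (334,203), (355,207) and (376,208). The purple-capped tube at (440,306) is the look-alike to leave alone. The station is around (222,165) with its green button at (272,121), and the bays look empty. Next I'll measure these positions.

```bash
python3 - <<'E'
from h import *
for n in('top','side'):
    f=np.load('pics/%s1.npz'%n);P=f['P'];im=f['im'];hsv=cv2.cvtColor(im,cv2.COLOR_BGR2HSV)
    H,S,V=[hsv[...,i].astype(int) for i in range(3)]
    def blobs(name,m,mn):
        k,l,st,c=cv2.connectedComponentsWithStats(m.astype(np.uint8))
        for i in range(1,k):
            if st[i,4]>=mn:
                q=P[l==i];q=q[np.isfinite(q[:,0])]
                if len(q)<3: continue
                r=cv2.minAreaRect(q[:,:2].astype(np.float32))
                print(n,name,c[i].round(),st[i,4],'med',np.median(q,0).round(1),'zmax',np.percentile(q[:,2],95).round(1),'rect',np.round(r[0],1),np.round(r[1],1),round(r[2],1))
    X,Y,Z=P[...,0],P[...,1],P[...,2]
    ws=(X>100)&(X<800)&(Y>-600)&(Y<500)
    blobs('purple',(H>122)&(H<155)&(S>80)&ws,8)
    blobs('orange',(H<13)&(S>130)&(Z>35)&ws,8)
    blobs('green',(H>50)&(H<85)&(S>100)&ws,8)
    blobs('blue',(H>95)&(H<122)&(S>120)&ws&(Z>15),10)
    blobs('station',(Z>33)&(Z<47)&ws,1500)
    blobs('flat',(Z>12)&(Z<24)&ws,60)
    blobs('tubes',(Z>30)&(Z<60)&ws,60)
E
```

```text
top purple [328. 142.] 78 med [622.9 -82.7  41.6] zmax 44.3 rect [623.2 -83.7] [41.2 13.7] 77.6
top purple [427. 158.] 77 med [ 585.1 -342.1   41.8] zmax 44.1 rect [ 584.8 -341.4] [12.6 42.8] 15.5
top purple [428. 246.] 77 med [ 357.2 -343.9   41.5] zmax 43.8 rect [ 358.  -344.6] [11.7 42.4] 18.2
top purple [424. 303.] 58 med [ 211.1 -337.4   27.4] zmax 31.0 rect [ 210.8 -337.6] [14.5 23.1] 75.8
top purple [441. 306.] 45 med [ 204.3 -382.1   27.9] zmax 32.4 rect [ 203.7 -381.7] [13.4 23.3] 72.9
top purple [454. 309.] 35 med [ 197.  -415.4   28.3] zmax 31.8 rect [ 197.4 -415.6] [10.8 23. ] 82.2
top orange [228. 115.] 83 med [676.6 172.4  79.1] zmax 92.7 rect [676.2 172.7] [20.  18.9] 44.9
top orange [204. 134.] 83 med [628.  230.1  80.4] zmax 93.3 rect [627.9 229.7] [18.6 19.5] 44.5
top orange [180. 152.] 84 med [579.1 287.   80.5] zmax 92.6 rect [579.5 286.8] [19.  18.6] 39.6
top orange [156. 171.] 91 med [530.1 345.4  80.7] zmax 94.4 rect [529.7 344.8] [17.6 20.2] 43.9
top green [272. 121.] 82 med [670.1  62.8  61.6] zmax 64.2 rect [671.9  61.8] [23.4 26.6] 89.7
top green [568. 364.
[... 6121 characters left out ...]
side tubes [353. 175.] 214 med [ 449.2 -200.7   42.9] zmax 50.4 rect [ 449.3 -204.3] [ 36.5 104.1] 79.4
side tubes [346. 184.] 229 med [ 452.6 -144.9   43. ] zmax 50.0 rect [ 451.8 -148.8] [ 34.1 105.2] 82.7
side tubes [294. 183.] 62 med [621.5 -78.8  40.2] zmax 45.6 rect [623.5 -80.1] [46.3 18.7] 77.2
side tubes [337. 193.] 239 med [460.2 -89.4  42.9] zmax 49.8 rect [461.7 -94.5] [ 37.2 107.5] 80.0
side tubes [272. 249.] 7478 med [536.8 221.7  41.2] zmax 51.7 rect [558.  195.8] [240.4 415.9] 40.3
side tubes [351. 217.] 369 med [374.9 -18.9  43. ] zmax 52.5 rect [369.3   4.7] [112.6 108.3] 86.0
side tubes [205. 220.] 136 med [795.4 205.8  45.3] zmax 58.6 rect [795.5 210.7] [104.1   9.6] 85.0
```

```bash
cat >> h.py <<'E'
C=np.array([559.,193.8]);YAW=np.radians(40.4)
def tost(P,C=C,yaw=YAW):
    c,s=np.cos(yaw),np.sin(yaw);d=P[...,:2]-C
    return np.stack([d[...,0]*c+d[...,1]*s,-d[...,0]*s+d[...,1]*c,P[...,2]],-1)
def hmap(S,res=2.):
    m=np.isfinite(S[...,0]);m&=(abs(S[...,0])<130)&(abs(S[...,1])<215)
    q=S[m];H=np.zeros((130,215));
    np.maximum.at(H,(((q[:,0]+130)/res).astype(int),((q[:,1]+215)/res).astype(int)),q[:,2])
    return H
E
python3 - <<'E'
from h import *
f=np.load('pics/top1.npz');S=tost(f['P'])
H=hmap(S);im=np.clip((H-30)*4,0,255).astype(np.uint8);cv2.imwrite('pics/hm.png',cv2.resize(cv2.applyColorMap(im,2),None,fx=3,fy=3,interpolation=0))
def prof(m,ax,lo,hi):
    q=S[m&np.isfinite(S[...,0])]
    for b in range(lo,hi,3):
        w=(q[:,ax]>=b)&(q[:,ax]<b+3)
        if w.any(): print(b,q[w,2].mean().round(0).astype(int),end='; ')
    print()
prof((abs(S[...,0]-26)<12),1,-170,200)   # across bays
prof((abs(S[...,0]+82)<10),1,-170,200)   # along saddles
for y in(-93,-17,59,135): prof(abs(S[...,1]-y)<8,0,-60,90)
for y in(-17-0,): pass
hs=(S[...,2]>48)&(S[...,2]<70)&(S[...,0]<-50)&(S[...,0]>-118)&(abs(S[...,1])<205)
k,l,st,c=cv2.connectedComponentsWithStats(hs.astype(np.uint8))
for i in range(1,k):
    if st[i,4]>8:
        q=S[l==i]; print(st[i,4],q.min(0).round(),q.max(0).round(),((q.min(0)+q.max(0))/2).round(1))
E
```

```text
-170 44; -167 45; -164 45; -161 43; -158 42; -155 41; -152 42; -149 40; -146 40; -143 40; -140 40; -137 41; -134 45; -131 52; -128 46; -125 40; -122 41; -119 41; -116 40; -113 40; -110 40; -107 41; -104 41; -101 40; -98 39; -95 40; -92 39; -89 40; -86 40; -83 41; -80 40; -77 40; -74 40; -71 40; -68 40; -65 40; -62 41; -59 47; -56 54; -53 48; -50 42; -47 39; -44 39; -41 39; -38 39; -35 40; -32 39; -29 41; -26 40; -23 39; -20 40; -17 40; -14 39; -11 40; -8 40; -5 39; -2 39; 1 40; 4 41; 7 41; 10 40; 13 40; 16 44; 19 52; 22 52; 25 43; 28 39; 31 39; 34 40; 37 40; 40 39; 43 40; 46 39; 49 40; 52 40; 55 40; 58 41; 61 40; 64 39; 67 40; 70 39; 73 40; 76 39; 79 41; 82 39; 85 41; 88 39; 91 43; 94 50; 97 52; 100 47; 103 40; 106 40; 109 40; 112 41; 115 41; 118 40; 121 40; 124 39; 127 40; 130 41; 133 40; 136 40; 139 40; 142 40; 145 40; 148 41; 151 40; 154 40; 157 40; 160 40; 163 39; 166 40; 169 47; 172 51; 175 52; 178 40; 181 40; 184 40; 187 39; 190 39; 193 40; 196 40; 199 39; 
-170 41; -167 41; -164 41; -161 41; -158 41; -155 41; -152 40; -149 40; -146 39; -143 40; -140 39; -137 40; -134 40; -131 
[... 2322 characters left out ...]
-121.   48.] [ -66. -114.   60.] [ -70.8 -117.8   53.9]
12 [-100. -121.   48.] [ -89. -114.   59.] [ -94.2 -117.5   53.8]
15 [-77. -73.  49.] [-66. -66.  57.] [-71.3 -69.7  52.8]
13 [-101.  -74.   50.] [-89. -66.  59.] [-94.7 -70.1  54.4]
17 [-76.  -6.  49.] [-67.   1.  58.] [-71.7  -2.3  53.9]
13 [-99.  -6.  49.] [-89.   1.  58.] [-94.1  -2.3  53.6]
18 [-79.  42.  49.] [-66.  50.  58.] [-72.3  46.1  53.4]
16 [-99.  42.  48.] [-85.  50.  59.] [-92.2  45.6  53.6]
15 [-75. 110.  49.] [-65. 118.  60.] [-70.1 113.8  54.6]
16 [-100.  110.   48.] [-90. 117.  58.] [-94.9 113.6  52.9]
19 [-76. 158.  49.] [-65. 166.  57.] [-70.7 161.9  52.8]
14 [-100.  157.   51.] [-90. 165.  59.] [-94.8 161.1  54.6]
```

View pics/hm.png

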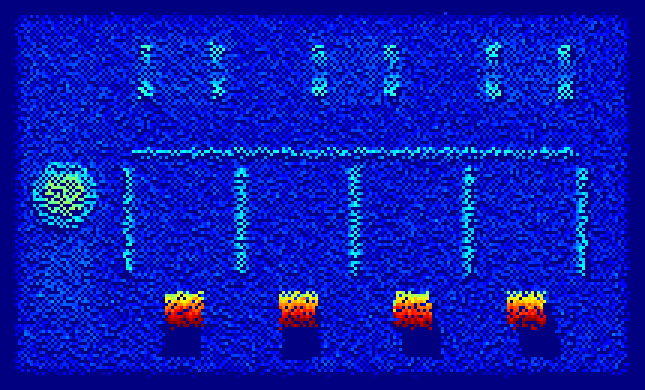

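>>> servo_tool(rows=[[[3,3,0,0,0,-0.12],[6,6,0,0,0,-0.24],[9,9,0,0,0,-0.36],[12,12,0,0,0,-0.48],[14.5,14.5,0,0,0,-0.6],[17.5,17.5,0,0,0,-0.72],[17.5,17.5,0,0,0,-0.84],[17.5,17.5,-2,0,0,-0.96],[17.5,17.5,-4,0,0,-1.08],[17.5,17.5,-5,0,0,-1.2],[17.5,17.5,-5,0,0,-1.32],[17.5,17.5,-5,0,0,-1.44]]], fingers=70)

```text
clock: 1.15
position: [307.1, -380.3, 180.1]
orientation: [-3.081, 0.005, -0.926]
wrist_force: [0.1, -1.2, 0.7]
opening: 59.8
```

The height map shows four empty bays with their latches shut, and three empty saddles. In the station frame the bays are at x=25 and y=-93, -17, 59, 135. The saddles are at x=-82.7 and y=-94, 22, 138.

>>> servo_tool(rows=[[[0,0,0,0,0,0],[0,0,0,0,0,0],[0,0,0,0,0,0]]])

```text
clock: 1.4
position: [308.2, -380.2, 181.2]
orientation: [-3.082, 0.003, -0.923]
wrist_force: [0.0, -0.3, 0.2]
opening: 59.7
```

```bash
python3 - <<'E'
from h import *
d=grab('wrist','w1.png');P=cloud(d);im=d['image'];s=sensors.state()
print(s['position'],s['orientation'],d['xyz'],d['rotation'])
hsv=cv2.cvtColor(im,cv2.COLOR_BGR2HSV);m=(hsv[...,0]>122)&(hsv[...,0]<155)&(hsv[...,1]>80)
k,l,st,c=cv2.connectedComponentsWithStats(m.astype(np.uint8))
for i in range(1,k):
    if st[i,4]>100:
        q=P[l==i];q=q[np.isfinite(q[:,0])];print(c[i],st[i,4],np.median(q,0),'top');q=q[q[:,2]>36]
        if len(q)>3:print(cv2.minAreaRect(q[:,:2].astype(np.float32)))
E
```

```text
[ 308.41268525 -380.00038974  181.2976678 ] [-3.08214305  0.00324716 -0.92264948] [ 351.99529061 -453.11903952  322.51752933] [ 2.80648725  0.06005349 -2.49351612]
[16.02731591 12.4239905 ] 842 [ 576.29796224 -333.01970522   34.07580547] top
((577.6394653320312, -331.9757080078125), (8.78419017791748, 19.42539405822754), 19.45199966430664)
[260.77788845 167.80378486] 1004 [ 358.03136256 -350.38642765   40.96698756] top
((357.7650451660156, -346.917236328125), (14.222984313964844, 44.60090637207031), 20.146713256835938)
[452.51404494 212.95224719] 356 [ 202.86390432 -415.98385281   27.52209803] top
[420.27833002 236.79324056] 503 [ 208.75167236 -381.32276696   27.50837378] top
[382.88358209 261.9641791 ] 335 [ 218.33429939 -340.41980292   26.23395207] top
((284.9495544433594, -400.63568115234375), (0.3830367624759674, 7.6330389976501465), 37.31985855102539)
```

View pics/w1.png

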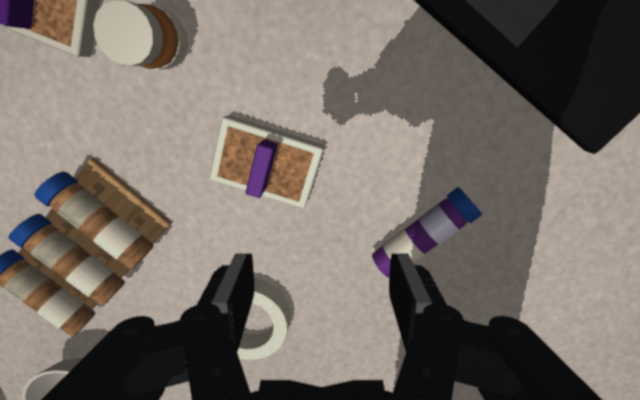

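The wrist view shows cassette C at (262,165). It has a brown window and a purple rib, so it is a genuine cassette. The purple-banded tube at (425,230) is the look-alike. Wrist and top measurements agree: (358,-346).

```bash
cat >> h.py <<'E'
def go(x,y,z,psi):
    s=sensors.state();R0=Rot.from_euler('xyz',s['orientation']);R1=Rot.from_euler('xyz',[np.pi,0,np.radians(psi)])
    print('at',s['position'].round(1),s['orientation'].round(3),'t',s['clock'],'| d cm',((np.array([x,y,z])-s['position'])/10).round(2),'rv',(R1*R0.inv()).as_rotvec().round(3))
def st2w(x,y,yaw=YAW):
    c,s=np.cos(yaw),np.sin(yaw);return C+np.array([c*x-s*y,s*x+c*y])
E
python3 - <<'E'
from h import *
go(358,-346,22,-70.5)
for y in(-93,-17,59,135):print('bay',y,st2w(25.2,y).round(1))
for y in(-94,22,138):print('sad',y,st2w(-82.7,y).round(1))
print(st2w(0.4,-172.7))
E
```

```text
at [ 308.4 -380.   181.3] [-3.082e+00  3.000e-03 -9.230e-01] t 1.45 | d cm [  4.96   3.4  -15.93] rv [-0.031  0.051 -0.308]
bay -93 [638.5 139.3]
bay -17 [589.2 197.2]
bay 59 [540.  255.1]
bay 135 [490.7 312.9]
sad -94 [556.9  68.6]
sad 22 [481.8 157. ]
sad 138 [406.6 245.3]
[671.23492224  62.54158225]
```

>>> servo_tool(rows=[[[2,1.5,-1,-0.01,0.017,-0.1],[4,3,-3,-0.02,0.034,-0.2],[4.96,3.4,-5,-0.031,0.051,-0.308],[4.96,3.4,-8,-0.031,0.051,-0.308],[4.96,3.4,-11,-0.031,0.051,-0.308],[4.96,3.4,-13,-0.031,0.051,-0.308],[4.96,3.4,-14,-0.031,0.051,-0.308],[4.96,3.4,-14,-0.031,0.051,-0.308],[4.96,3.4,-14,-0.031,0.051,-0.308]]])

```text
clock: 2.2
position: [186.3, -423.8, 67.3]
orientation: [-3.109, 0.002, -1.176]
wrist_force: [0.6, -0.6, 0.1]
opening: 59.8
```

```bash
python3 -c "
from h import *
go(358,-346,22,-70.5)"
```

```text
at [ 186.3 -423.8   67.3] [-3.109e+00  2.000e-03 -1.176e+00] t 2.2 | d cm [17.17  7.78 -4.53] rv [-0.013  0.03  -0.055]
```

The tool didn't follow the row as I expected, moving -x instead of +x. I'll test with small single-axis moves, starting upward.

>>> servo_tool(rows=[[[0,0,2,0,0,0],[0,0,4,0,0,0],[0,0,6,0,0,0],[0,0,6,0,0,0],[0,0,6,0,0,0]]])

```text
clock: 2.62
position: [187.4, -424.8, 129.4]
orientation: [-3.109, -0.002, -1.174]
wrist_force: [0.6, 0.4, 0.1]
opening: 59.7
```

```bash
python3 -c "
from h import *
s=sensors.state();print(s['position'],s['orientation'],s['qpos'])"
```

```text
[ 187.38761352 -424.79054222  129.38527767] [-3.10899859e+00 -1.70618850e-03 -1.17434624e+00] [-1.17535018 -0.13436226 -0.23802997  1.46545516  0.03259576  3.14058818]
```

>>> servo_tool(rows=[[[2,0,0,0,0,0],[4,0,0,0,0,0],[4,0,0,0,0,0],[4,0,0,0,0,0]]])

```text
clock: 2.95
position: [208.8, -432.2, 127.2]
orientation: [-3.094, 0.003, -1.148]
wrist_force: [-0.2, 0.3, -0.3]
opening: 59.6
```

>>> servo_tool(rows=[[[0,2,0,0,0,0],[0,4,0,0,0,0],[0,4,0,0,0,0],[0,4,0,0,0,0]]])

```text
clock: 3.28
position: [199.6, -395.9, 128.1]
orientation: [-3.088, 0.001, -1.137]
wrist_force: [-0.0, 0.7, 0.9]
opening: 59.9
```

```bash
python3 -c "
from h import *
s=sensors.state();print(s['position'],s['orientation'],s['qpos'])"
```

```text
[ 199.64697664 -395.93156324  128.12107823] [-3.08755223e+00  9.92584266e-04 -1.13749226e+00] [-1.13848051 -0.18240397 -0.28288877  1.47135757  0.05403942  3.14060296]
```

Joint 6 had reached its limit (ψ − q1 = π − q6). I'll use the other half-turn family, with ψ = 109.5° here and 130.3° at the station.

>>> servo_tool(rows=[[[2,1,1,0,0,0.12],[4,2,2,0,0,0.24],[6,3,3,0,0,0.36],[8,4,3,0,0,0.48],[10,5,3,0,0,0.6],[12,5,3,0,0,0.72],[14,5,3,0,0,0.84],[15,5,3,0,0,0.96],[15,5,3,0,0,1.08],[15,5,3,0,0,1.2],[15,5,3,0,0,1.32],[15,5,3,0,0,1.44]]])

```text
clock: 4.28
position: [350.2, -346.8, 157.7]
orientation: [-3.087, 0.001, 0.308]
wrist_force: [0.0, -1.6, -0.1]
opening: 59.8
```

>>> servo_tool(rows=[[[0,0,0,0,0,0.12],[0,0,0,0,0,0.24],[0,0,0,0,0,0.36],[0,0,0,0,0,0.48],[0,0,0,0,0,0.6],[0,0,0,0,0,0.72],[0,0,0,0,0,0.84],[0,0,0,0,0,0.96],[0,0,0,0,0,1.08],[0,0,0,0,0,1.2],[0,0,0,0,0,1.32],[0,0,0,0,0,1.44]]])

```text
clock: 5.28
position: [350.1, -346.8, 157.8]
orientation: [-3.087, 0.001, 1.748]
wrist_force: [0.2, -0.3, 0.3]
opening: 59.8
```

```bash
python3 -c "
from h import *
go(358,-346,22,109.5)"
```

```text
at [ 350.1 -346.8  157.8] [-3.087e+00  1.000e-03  1.748e+00] t 5.2833 | d cm [  0.79   0.08 -13.58] rv [ 0.015 -0.052  0.163]
```

>>> servo_tool(rows=[[[0.4,0.04,-2,0.008,-0.026,0.08],[0.79,0.08,-5,0.015,-0.052,0.163],[0.79,0.08,-8,0.015,-0.052,0.163],[0.79,0.08,-11,0.015,-0.052,0.163],[0.79,0.08,-13,0.015,-0.052,0.163],[0.79,0.08,-13.58,0.015,-0.052,0.163],[0.79,0.08,-13.58,0.015,-0.052,0.163],[0.79,0.08,-13.58,0.015,-0.052,0.163]]])

```text
clock: 5.95
position: [358.1, -345.9, 23.2]
orientation: [3.141, 0.0, 1.905]
wrist_force: [-0.2, -0.4, 1.1]
opening: 59.8
```

>>> servo_tool(rows=[[[0,0,0,0,0,0],[0,0,0,0,0,0],[0,0,0,0,0,0],[0,0,0,0,0,0],[0,0,0,0,0,0],[0,0,0,0,0,0],[0,0,0,0,0,0],[0,0,0,0,0,0]]], fingers=0)

```text
clock: 6.62
position: [358.2, -345.9, 23.5]
orientation: [3.141, 0.001, 1.905]
wrist_force: [0.2, -0.2, 5.6]
opening: 12.5
```

```bash
python3 -c "
from h import *
go(490.7,312.9,150,130.4)"
```

```text
at [ 358.2 -345.9   23.5] [3.141e+00 1.000e-03 1.905e+00] t 6.6167 | d cm [13.25 65.88 12.65] rv [0.001 0.001 0.371]
```

>>> servo_tool(rows=[[[0,0,2,0,0,0],[0,0,5,0,0,0],[0,0,9,0,0,0.03],[0.5,3,12,0,0,0.07],[1.3,6.5,12.6,0,0,0.11],[2.1,10.5,12.6,0,0,0.15],[2.9,14.5,12.6,0,0,0.19],[3.7,18.5,12.6,0,0,0.23],[4.5,22.5,12.6,0,0,0.27],[5.3,26.5,12.6,0,0,0.31],[6.1,30.5,12.6,0,0,0.34],[6.9,34.5,12.6,0,0,0.371]]])

```text
clock: 7.62
position: [426.4, 1.6, 148.7]
orientation: [3.141, 0.0, 2.278]
wrist_force: [1.9, -0.2, -1.8]
opening: 12.6
```

>>> servo_tool(rows=[[[0.8,4,0,0,0,0],[1.6,8,0,0,0,0],[2.4,12,0,0,0,0],[3.2,16,0,0,0,0],[4,20,0,0,0,0],[4.8,24,0,0,0,0],[5.5,27.5,0,0,0,0],[6.1,30,0,0,0,0],[6.35,31.3,0,0,0,0],[6.35,31.3,0,0,0,0],[6.35,31.3,0,0,0,0]]])

```text
clock: 8.53
position: [489.8, 312.4, 148.0]
orientation: [-3.14, -0.0, 2.277]
wrist_force: [-0.8, -1.2, -1.7]
opening: 12.5
```

```bash
cat >> h.py <<'E'
def rib(wx,wy,rad=70,n='wrist'):
    d=grab(n);P=cloud(d);hsv=cv2.cvtColor(d['image'],cv2.COLOR_BGR2HSV)
    m=(hsv[...,0]>122)&(hsv[...,0]<155)&(hsv[...,1]>80)&(np.hypot(P[...,0]-wx,P[...,1]-wy)<rad)
    q=P[m]; print('rib n',m.sum(),'med',np.median(q,0).round(1) if len(q) else None)
    return d,P,q
E
python3 - <<'E'
from h import *
go(490.7,312.9,65,130.4)
d=grab('wrist','w2.png')
E
```

```text
at [489.8 312.4 148. ] [-3.14  -0.     2.277] t 8.5333 | d cm [ 0.09  0.05 -8.3 ] rv [ 0.001 -0.001 -0.001]
```

View pics/w2.png

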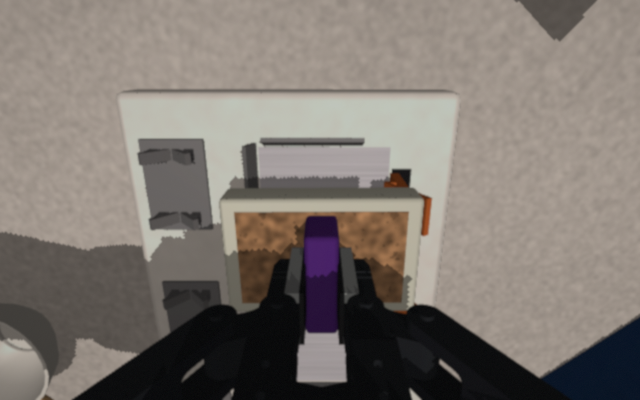

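```bash
cat >> h.py <<'E'
def lid(zlo,zhi,bx,by):
    d=grab('wrist');P=cloud(d);S=tost(P);m=(S[...,2]>zlo)&(S[...,2]<zhi)&(abs(S[...,0]-bx)<60)&(abs(S[...,1]-by)<45)
    m[260:]=False
    q=S[m];e=q[q[:,1]>by+5]; far=np.percentile(q[:,1],99.3)
    x0,x1=np.percentile(e[:,0],[.7,99.3]);print('n',m.sum(),'x range-> centre off',((x0+x1)/2-bx).round(1),'len',(x1-x0).round(1),'y off',(far-30-by).round(1))
    A=np.c_[e[:,:2],np.ones(len(e))];k=np.linalg.lstsq(A,e[:,2],rcond=None)[0];print('tilt',k.round(3))
E
python3 -c "
from h import *
lid(130,150,25.2,135)"
```

```text
n 12038 x range-> centre off -1.9 len 89.6 y off -0.3
tilt [ -0.     -0.168 167.34 ]
```

>>> servo_tool(rows=[[[0.15,0.1,-2,0,0,0],[0.15,0.1,-4,0,0,0],[0.15,0.1,-5,0,0,0],[0.15,0.1,-6,0,0,0],[0.15,0.1,-6.7,0,0,0],[0.15,0.1,-7.3,0,0,0],[0.15,0.1,-7.8,0,0,0],[0.15,0.1,-8.2,0,0,0],[0.15,0.1,-8.5,0,0,0],[0.15,0.1,-8.7,0,0,0],[0.15,0.1,-8.7,0,0,0],[0.15,0.1,-8.7,0,0,0]]])

```text
clock: 9.63
position: [491.9, 313.8, 63.6]
orientation: [3.14, 0.0, 2.276]
wrist_force: [-7.1, -5.4, 13.1]
opening: 12.7
```

```bash
python3 -c "
from h import *
s=sensors.state();print(s['wrist_force'],s['torque'],s['orientation'])
grab('side','s2.png');d=grab('wrist');S=tost(cloud(d))
m=(abs(S[...,0]-25)<46)&(S[...,1]>140)&(S[...,1]<162);m[260:]=False
for x in range(-25,75,10):
  w=m&(abs(S[...,0]-x)<5); print(x,np.median(S[...,2][w]).round(1) if w.sum() else None,end=' ')
S=tost(np.load('pics/top1.npz')['P'])
im=cv2.imread('pics/s2.png');cv2.imwrite('pics/s2c.png',cv2.resize(im[200:320,200:340],None,fx=4,fy=4,interpolation=2))
"
```

```text
[-7.07109361 -5.3949206  13.06633256] [-1.1198856   1.46538013 -0.00771707] [3.13989324e+00 1.60120352e-05 2.27644331e+00]
-25 39.6 -15 57.3 -5 57.5 5 57.6 15 57.7 25 77.5 35 58.1 45 57.6 55 57.6 65 57.7
```

View pics/s2c.png

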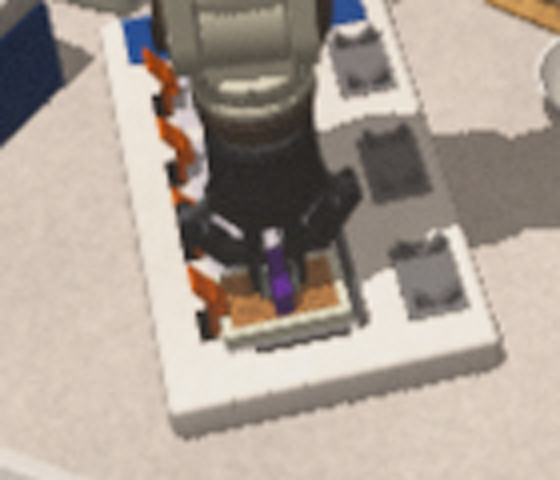

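Cassette C's lid reads 57.6 mm and is level, so it is seated. Releasing it and lifting.

>>> servo_tool(rows=[[[0,0,0,0,0,0],[0,0,0,0,0,0],[0,0,0,0,0,0],[0,0,0.5,0,0,0],[0,0,1.5,0,0,0],[0,0,4,0,0,0],[0,-1,8,0,0,0],[0,-4,10,0,0,-0.06],[0,-8,10,0,0,-0.12],[0,-12,10,0,0,-0.18]]], fingers=35)

```text
clock: 10.57
position: [492.3, 193.2, 164.1]
orientation: [3.138, 0.0, 2.095]
wrist_force: [0.8, -0.2, -1.0]
opening: 29.9
```

```bash
cat >> h.py <<'E'
def survey(n='top'):
    d=grab(n);P=cloud(d);S=tost(P);hsv=cv2.cvtColor(d['image'],cv2.COLOR_BGR2HSV)
    H,Sa=hsv[...,0].astype(int),hsv[...,1]
    for name,m in(('purple',(H>122)&(H<155)&(Sa>80)&(P[...,2]>34)),('orange',(H<13)&(Sa>130)&(P[...,2]>60)),('blue',(H>95)&(H<122)&(Sa>120)&(P[...,2]>30)&(P[...,2]<90))):
        k,l,st,c=cv2.connectedComponentsWithStats((m&(P[...,2]<120)).astype(np.uint8))
        for i in range(1,k):
            if st[i,4]>=8:
                q=P[l==i];r=cv2.minAreaRect(q[:,:2].astype(np.float32));
                print(name,st[i,4],'zmax',np.percentile(q[:,2],90).round(1),'w',np.round(r[0],1),np.round(r[1],1),round(r[2],1),'st',tost(np.array([*r[0],0])).round(1))
    return d,P,S
E
python3 - <<'E'
from h import *
survey();go(585,-342,160,106)
E
```

```text
purple 79 zmax 43.4 w [622.7 -83.5] [41.4 12.9] 74.0 st [-131.2 -252.4    0. ]
purple 76 zmax 43.8 w [ 584.8 -341. ] [12.6 43.2] 14.4 st [-326.9 -424.     0. ]
orange 82 zmax 90.9 w [676.7 172.3] [19.1 18.9] 34.5 st [ 75.7 -92.7   0. ]
orange 89 zmax 91.7 w [627.9 229.6] [18.9 19.6] 44.5 st [ 75.7 -17.4   0. ]
blue 17 zmax 81.1 w [912.4 145.3] [ 1.  24.1] 84.8 st [ 237.7 -266.     0. ]
blue 9 zmax 81.6 w [816.1 416.9] [11.8  1.1] 86.5 st [340.3   3.2   0. ]
blue 10 zmax 60.0 w [813.8 393.5] [23.3  1.4] 86.7 st [323.4 -13.    0. ]
blue 292 zmax 89.8 w [ 755.4 -146.6] [65.2 61.9] 15.1 st [ -71.1 -386.5    0. ]
blue 229 zmax 43.2 w [713.   97.7] [83.7 48.4] 40.6 st [  55. -173.    0.]
blue 475 zmax 43.0 w [630.2  27.1] [86.8 48.3] 39.9 st [ -53.8 -173.1    0. ]
blue 28 zmax 49.2 w [ 506.7 -104.2] [23.2  6.8] 83.9 st [-233.  -193.1    0. ]
blue 26 zmax 48.8 w [ 498.6 -159. ] [21.3  7.7] 76.0 st [-274.7 -229.5    0. ]
blue 27 zmax 49.0 w [ 494.7 -213.8] [21.   8.2] 87.6 st [-313.1 -268.7    0. ]
blue 24 zmax 34.3 w [ 195.3 -424.3] [ 9.7 15.5] 88.9 st [-677.6 -234.9    0. ]
at [491.9 187.2 163.7] [3.141e+00 2.000e-03 2.087e+00] t 10.6167 | d cm [  9.31 -52.92  -0.37] rv [ 0.002  0.002 -0.237]
```

>>> servo_tool(rows=[[[0.4,-2,0,0,0,-0.02],[1,-6,0,0,0,-0.05],[1.8,-10,0,0,0,-0.08],[2.6,-14,0,0,0,-0.11],[3.3,-18,0,0,0,-0.14],[4,-22,0,0,0,-0.17],[4.7,-26,0,0,0,-0.2],[5.4,-30,0,0,0,-0.237],[6.1,-34,0,0,0,-0.237],[6.8,-38,0,0,0,-0.237],[7.5,-42,0,0,0,-0.237],[8.2,-46,0,0,0,-0.237]]], fingers=60)

```text
clock: 11.62
position: [573.7, -268.6, 162.4]
orientation: [3.141, 0.0, 1.859]
wrist_force: [-0.0, 0.2, 0.3]
opening: 51.4
```

>>> servo_tool(rows=[[[0.6,-3.5,0,0,0,0],[1.1,-6.2,-1,0,0,0],[1.1,-6.8,-3,0,0,0],[1.1,-6.8,-5,0,0,0],[1.1,-6.8,-5,0,0,0]]])

```text
clock: 12.03
position: [583.1, -334.6, 107.3]
orientation: [-3.138, -0.004, 1.858]
wrist_force: [-1.6, 1.0, -0.5]
opening: 51.2
```

```bash
cat >> h.py <<'E'
def rib2(wx,wy):
    d,P,q=rib(wx,wy);q=q[q[:,2]>37];r=cv2.minAreaRect(q[:,:2].astype(np.float32));print(r)
E
python3 - <<'E'
from h import *
rib2(585,-342);go(585,-342,24,106)
E
```

```text
rib n 1543 med [ 584.7 -338.1   41.1]
((585.0528564453125, -341.90777587890625), (51.32349395751953, 44.96469497680664), 15.667465209960938)
at [ 583.6 -334.2  109.7] [-3.139e+00 -3.000e-03  1.859e+00] t 12.0833 | d cm [ 0.14 -0.78 -8.57] rv [-0.002 -0.003 -0.009]
```

>>> servo_tool(rows=[[[0.14,-0.78,-2,-0.002,-0.003,-0.009],[0.14,-0.78,-5,-0.002,-0.003,-0.009],[0.14,-0.78,-7.5,-0.002,-0.003,-0.009],[0.14,-0.78,-8.55,-0.002,-0.003,-0.009],[0.14,-0.78,-8.55,-0.002,-0.003,-0.009],[0.14,-0.78,-8.55,-0.002,-0.003,-0.009]]])

```text
clock: 12.58
position: [586.6, -342.1, 27.7]
orientation: [3.139, 0.003, 1.851]
wrist_force: [0.5, -0.3, 0.0]
opening: 51.3
```

>>> servo_tool(rows=[[[0,0,0,0,0,0],[0,0,0,0,0,0],[0,0,0,0,0,0],[0,0,0,0,0,0],[0,0,0,0,0,0],[0,0,0,0,0,0],[0,0,0,0,0,0],[0,0,3,0,0,0],[0,0,7,0,0,0],[0,0,11,0,0,0],[0,0,13.5,0,0,0],[0,0,13.5,0,0,0]]], fingers=0)

```text
clock: 13.58
position: [587.8, -343.3, 168.7]
orientation: [3.133, 0.01, 1.85]
wrist_force: [1.1, -0.3, -1.3]
opening: 12.5
```

```bash
python3 - <<'E'
from h import *
print(st2w(24.7,59));p=st2w(24.7,59);go(*p,152,130.4)
E
```

```text
[539.57092203 254.7393217 ]
at [ 587.8 -343.3  168.7] [3.133 0.01  1.85 ] t 13.5833 | d cm [-4.82 59.8  -1.67] rv [0.004 0.013 0.426]
```

>>> servo_tool(rows=[[[0,2,-0.5,0,0.001,0.03],[-0.3,5,-1,0,0.003,0.07],[-0.6,9,-1.6,0.001,0.005,0.11],[-1,13,-1.6,0.002,0.007,0.15],[-1.3,17,-1.6,0.002,0.01,0.19],[-1.6,21,-1.6,0.003,0.013,0.23],[-2,25,-1.6,0.004,0.013,0.27],[-2.3,29,-1.6,0.004,0.013,0.31],[-2.6,33,-1.6,0.004,0.013,0.35],[-3,37,-1.6,0.004,0.013,0.39],[-3.3,41,-1.6,0.004,0.013,0.426],[-3.6,45,-1.6,0.004,0.013,0.426]]])

```text
clock: 14.58
position: [549.2, 109.6, 144.6]
orientation: [-3.134, -0.007, 2.278]
wrist_force: [1.1, 0.0, -2.0]
opening: 12.2
```

>>> servo_tool(rows=[[[-0.3,4,0,0,0,0],[-0.6,8,0,0,0,0],[-0.9,11.5,0,0,0,0],[-1.1,14,0,0,0,0],[-1.2,14.8,0,0,0,0],[-1.2,14.8,0,0,0,0],[-1.2,14.8,0,0,0,0],[-1.2,14.8,0,0,0,0]]])

```text
clock: 15.25
position: [538.1, 254.5, 144.8]
orientation: [-3.134, -0.007, 2.275]
wrist_force: [0.1, -0.3, -2.2]
opening: 12.2
```

```bash
python3 - <<'E'
from h import *
p=st2w(24.7,59);go(*p,64,130.4)
d,P,q=rib(*p);z=np.percentile(q[:,2],80);print('rib top',z)
lid(z-30,z-19,25,59)
E
```

```text
at [538.1 254.5 144.8] [-3.134 -0.007  2.275] t 15.25 | d cm [ 0.14  0.02 -8.08] rv [-0.    -0.01   0.001]
rib n 4352 med [530.  263.3 157.8]
rib top 158.47519476126797
n 11521 x range-> centre off -1.9 len 89.8 y off 1.3
tilt [-8.00000e-03 -5.30000e-02  1.38771e+02]
```

>>> servo_tool(rows=[[[0.14,0.02,-2,0,-0.01,0],[0.14,0.02,-3.5,0,-0.01,0],[0.14,0.02,-4.5,0,-0.01,0],[0.14,0.02,-5.3,0,-0.01,0],[0.14,0.02,-6,0,-0.01,0],[0.14,0.02,-6.5,0,-0.01,0],[0.14,0.02,-7,0,-0.01,0],[0.14,0.02,-7.4,0,-0.01,0],[0.14,0.02,-7.8,0,-0.01,0],[0.14,0.02,-8,0,-0.01,0],[0.14,0.02,-8,0,-0.01,0],[0.14,0.02,-8,0,-0.01,0]]])

```text
clock: 16.35
position: [539.6, 256.2, 67.8]
orientation: [3.139, -0.0, 2.276]
wrist_force: [-11.9, -4.6, 18.7]
opening: 12.3
```

```bash
cat >> h.py <<'E'
def seat(by):
    s=sensors.state();print(s['position'].round(1),s['wrist_force'].round(1),s['orientation'].round(3))
    d=grab('wrist');S=tost(cloud(d))
    m=(S[...,1]>by+6)&(S[...,1]<by+27)&(S[...,2]<100);m[260:]=False
    for x in range(-25,75,10):
        w=m&(abs(S[...,0]-x)<5); print(x,np.median(S[...,2][w]).round(1) if w.sum() else None,end=' ')
E
python3 - <<'E'
from h import *
seat(59)
E
```

```text
[539.6 256.2  67.8] [-11.9  -4.6  18.7] [ 3.139 -0.     2.276]
-25 50.4 -15 57.3 -5 57.6 5 57.6 15 57.9 25 80.3 35 58.1 45 57.7 55 57.6 65 57.7
```

>>> servo_tool(rows=[[[0,0,0,0,0,0],[0,0,0,0,0,0],[0,0,0,0,0,0],[0,0,0.5,0,0,0],[0,0,1.5,0,0,0],[0,0,4,0,0,0],[0.3,-2,8,0,0,0],[1,-6,9,0,0,-0.12],[2,-10,9,0,0,-0.24],[3,-14,9,0,0,-0.36],[4,-18,9,0,0,-0.48],[5,-22,9,0,0,-0.6]]], fingers=35)

```text
clock: 17.4
position: [589.7, 34.6, 156.2]
orientation: [3.14, -0.001, 1.671]
wrist_force: [0.6, 0.2, -0.6]
opening: 30.1
```

```bash
python3 - <<'E'
from h import *
survey();go(623,-83.5,110,76.5)
E
```

```text
purple 47 zmax 43.9 w [622.9 -83.5] [38.1  9.5] 73.3 st [-131.  -252.6    0. ]
purple 95 zmax 84.2 w [539.3 254.9] [13.2 42.7] 40.1 st [24.6 59.3  0. ]
purple 105 zmax 83.2 w [492.2 311.5] [13.7 43.5] 42.1 st [ 25.4 132.9   0. ]
orange 84 zmax 92.3 w [628.6 229.9] [18.8 19.9] 33.7 st [ 76.4 -17.6   0. ]
orange 89 zmax 90.7 w [579.5 287. ] [20.3 19.5] 46.5 st [76.  57.7  0. ]
orange 94 zmax 91.7 w [530.2 344.8] [20.  19.7] 38.2 st [ 76.  133.6   0. ]
blue 297 zmax 89.7 w [ 754.5 -145.2] [63.3 63.8] 46.0 st [ -70.9 -384.9    0. ]
blue 31 zmax 49.7 w [ 494.7 -215.5] [24.   8.2] 89.9 st [-314.3 -270.     0. ]
blue 22 zmax 33.5 w [ 196.2 -423.8] [ 9.8 18.3] 87.8 st [-676.5 -235.2    0. ]
at [591.   28.2 155.8] [3.140e+00 2.000e-03 1.657e+00] t 17.45 | d cm [  3.2  -11.17  -4.58] rv [ 0.002  0.002 -0.322]
```

>>> servo_tool(rows=[[[1,-3.5,0,0.001,0.001,-0.11],[2,-7,-1,0.001,0.001,-0.22],[3,-10.5,-3,0.002,0.002,-0.322],[3.2,-11.17,-4.6,0.002,0.002,-0.322],[3.2,-11.17,-4.6,0.002,0.002,-0.322],[3.2,-11.17,-4.6,0.002,0.002,-0.322],[3.2,-11.17,-4.6,0.002,0.002,-0.322]]], fingers=60)

```text
clock: 18.03
position: [621.6, -74.4, 110.4]
orientation: [-3.141, -0.003, 1.356]
wrist_force: [-0.1, -0.2, 1.6]
opening: 51.3
```

```bash
python3 - <<'E'
from h import *
d,P,q=rib(623,-83.5);q=q[(q[:,2]>38)&(q[:,2]<46)];print(cv2.minAreaRect(q[:,:2].astype(np.float32)))
go(623,-83.5,24,76.5)
E
```

```text
rib n 1481 med [624.9 -78.7  41.1]
((624.1940307617188, -82.52513885498047), (44.97483825683594, 13.311695098876953), 75.67807006835938)
at [621.8 -74.2 110.8] [ 3.141e+00 -3.000e-03  1.356e+00] t 18.0833 | d cm [ 0.12 -0.93 -8.68] rv [-0.003  0.001 -0.021]
```

>>> servo_tool(rows=[[[0.19,-0.88,-2,-0.002,0.001,-0.028],[0.19,-0.88,-5,-0.002,0.001,-0.028],[0.19,-0.88,-7.5,-0.002,0.001,-0.028],[0.19,-0.88,-8.68,-0.002,0.001,-0.028],[0.19,-0.88,-8.68,-0.002,0.001,-0.028],[0.19,-0.88,-8.68,-0.002,0.001,-0.028],[0.19,-0.88,-8.68,-0.002,0.001,-0.028],[0.19,-0.88,-8.68,-0.002,0.001,-0.028]]])

```text
clock: 18.75
position: [624.4, -84.0, 24.4]
orientation: [3.141, -0.001, 1.327]
wrist_force: [0.2, -0.8, 0.3]
opening: 51.0
```

>>> servo_tool(rows=[[[0,0,0,0,0,0],[0,0,0,0,0,0],[0,0,0,0,0,0],[0,0,0,0,0,0],[0,0,0,0,0,0],[0,0,0,0,0,0],[0,0,0,0,0,0],[0,0,3,0,0,0],[0,0,7,0,0,0],[0,0,11,0,0,0],[0,0,13,0,0,0],[0,0,13,0,0,0]]], fingers=0)

```text
clock: 19.75
position: [625.0, -84.4, 157.9]
orientation: [3.136, -0.001, 1.326]
wrist_force: [0.9, -0.1, -0.1]
opening: 12.3
```

```bash
python3 - <<'E'
from h import *
p=st2w(24,-17);print(p);go(*p,152,130.4)
E
```

```text
[588.2949577 196.4087264]
at [625.  -84.4 157.9] [ 3.136e+00 -1.000e-03  1.326e+00] t 19.75 | d cm [-3.67 28.08 -0.59] rv [-0.003  0.005  0.95 ]
```

>>> servo_tool(rows=[[[0,1.5,0,-0.001,0.001,0.1],[-0.4,4.5,0,-0.002,0.003,0.22],[-0.8,8,0,-0.003,0.005,0.34],[-1.3,12,0,-0.003,0.005,0.46],[-1.9,16,0,-0.003,0.005,0.58],[-2.5,20,0,-0.003,0.005,0.7],[-3.1,24,0,-0.003,0.005,0.82],[-3.5,27,0,-0.003,0.005,0.91],[-3.67,28.1,0,-0.003,0.005,0.95],[-3.67,28.1,0,-0.003,0.005,0.95],[-3.67,28.1,0,-0.003,0.005,0.95],[-3.67,28.1,0,-0.003,0.005,0.95]]])

```text
clock: 20.75
position: [586.6, 195.7, 151.5]
orientation: [-3.133, 0.001, 2.274]
wrist_force: [0.1, 0.1, -1.0]
opening: 12.8
```

```bash
python3 - <<'E'
from h import *
p=st2w(24,-17);go(*p,64,130.4)
d,P,q=rib(*p);z=np.percentile(q[:,2],80);print('rib top',z)
lid(z-30,z-19,25,-17)
E
```

```text
at [586.6 195.7 151.5] [-3.133e+00  1.000e-03  2.274e+00] t 20.75 | d cm [ 0.17  0.07 -8.75] rv [ 0.007 -0.006  0.002]
rib n 4495 med [578.4 204.9 169.5]
rib top 170.1261717388684
n 11725 x range-> centre off -3.1 len 89.8 y off 2.1
tilt [-7.00000e-03 -6.00000e-02  1.46298e+02]
```

>>> servo_tool(rows=[[[0.24,0,-2.5,0.007,-0.006,0],[0.24,0,-4.5,0.007,-0.006,0],[0.24,0,-5.6,0.007,-0.006,0],[0.24,0,-6.4,0.007,-0.006,0],[0.24,0,-7.1,0.007,-0.006,0],[0.24,0,-7.6,0.007,-0.006,0],[0.24,0,-8.1,0.007,-0.006,0],[0.24,0,-8.5,0.007,-0.006,0],[0.24,0,-8.9,0.007,-0.006,0],[0.24,0,-9.1,0.007,-0.006,0],[0.24,0,-9.1,0.007,-0.006,0],[0.24,0,-9.1,0.007,-0.006,0]]])

```text
clock: 21.85
position: [589.4, 197.2, 62.9]
orientation: [3.138, 0.001, 2.277]
wrist_force: [-4.5, -2.7, 9.6]
opening: 12.8
```

```bash
python3 - <<'E'
from h import *
seat(-17)
E
```

```text
[589.4 197.2  62.9] [-4.5 -2.7  9.6] [3.138e+00 1.000e-03 2.277e+00]
-25 50.7 -15 57.4 -5 57.6 5 57.6 15 58.0 25 79.8 35 58.0 45 57.6 55 57.6 65 57.7
```

>>> servo_tool(rows=[[[0,0,0,0,0,0],[0,0,0,0,0,0],[0,0,0,0,0,0],[0,0,0.5,0,0,0],[0,0,1.5,0,0,0],[0,0,4,0,0,0],[-1,-2,7,0,0,0],[-2.5,-5.5,8,0,0,0.12],[-4,-9.2,8,0,0,0.24],[-5.5,-13,8,0,0,0.36],[-7,-16.5,8,0,0,0.48],[-8.5,-20,8,0,0,0.6]]], fingers=35)

```text
clock: 22.9
position: [503.7, -3.6, 142.3]
orientation: [3.14, 0.001, 2.879]
wrist_force: [0.9, -1.0, 0.2]
opening: 30.3
```

>>> servo_tool(rows=[[[-1,-3,0,0,0,0.1],[-2.5,-6,0,0,0,0.144],[-3.8,-8.5,-1,0,0,0.144],[-4.3,-9.4,-1,0,0,0.144],[-4.3,-9.4,-1,0,0,0.144],[-4.3,-9.4,-1,0,0,0.144],[-4.3,-9.4,-1,0,0,0.144]]], fingers=50)

```text
clock: 23.48
position: [462.1, -95.5, 131.8]
orientation: [3.14, 0.001, 3.017]
wrist_force: [-0.0, 1.3, -0.1]
opening: 42.8
```

```bash
cat >> h.py <<'E'
def tubes(n,zax=32,save=None):
    d=grab(n,save);P=cloud(d)
    m=(P[...,2]>zax+5)&(P[...,2]<zax+20)&(P[...,0]>385)&(P[...,0]<525)&(P[...,1]>-240)&(P[...,1]<-65)
    k,l,st,c=cv2.connectedComponentsWithStats(m.astype(np.uint8))
    for i in range(1,k):
        if st[i,4]>150:
            r=cv2.minAreaRect(P[l==i][:,:2].astype(np.float32));print(n,st[i,4],c[i].round(),np.round(r[0],1),np.round(r[1],1),round(r[2],1),'zmax',np.percentile(P[l==i][:,2],95).round(1))
E
python3 - <<'E'
from h import *
survey();tubes('wrist',save='w3.png');go(461.3,-98.5,16,173)
E
```

```text
purple 94 zmax 83.5 w [588.3 196.2] [14.4 40.4] 39.8 st [ 23.8 -17.2   0. ]
purple 97 zmax 83.5 w [539.1 254.5] [13.5 42.5] 40.7 st [24.2 59.2  0. ]
purple 105 zmax 83.7 w [492.1 311.5] [13.5 43.1] 39.9 st [ 25.3 133.    0. ]
orange 81 zmax 92.3 w [676.8 172.2] [18.  19.5] 37.0 st [ 75.7 -92.8   0. ]
orange 88 zmax 91.5 w [627.7 229.7] [19.  19.6] 46.2 st [ 75.6 -17.2   0. ]
orange 91 zmax 90.9 w [579.2 286.8] [19.4 19.8] 38.8 st [75.7 57.7  0. ]
orange 95 zmax 91.0 w [529.1 345.3] [19.5 19.7] 52.9 st [ 75.4 134.7   0. ]
blue 288 zmax 89.7 w [ 755.2 -145.7] [61.5 65.2] 79.9 st [ -70.6 -385.7    0. ]
blue 245 zmax 42.7 w [709.9  95.1] [93.3 48.7] 40.8 st [  51. -173.    0.]
blue 470 zmax 42.9 w [633.6  30.3] [93.1 48.6] 40.8 st [ -49.2 -172.9    0. ]
blue 22 zmax 34.0 w [ 194.  -424.1] [ 9.6 18.5] 82.7 st [-678.5 -234.     0. ]
wrist 5627 [237. 190.] [ 454.  -153.8] [ 30.5 103.9] 83.0 zmax 47.2
wrist 5741 [317. 193.] [461.9 -97.5] [ 31.1 104. ] 81.6 zmax 47.2
wrist 5774 [157. 196.] [ 450.6 -208.8] [ 29.5 104.2] 82.9 zmax 47.2
at [462.1 -95.2 131.5] [3.14  0.    3.018] t 23.5833 | d cm [ -0.08  -0.33 -11.55] rv [-0.002  0.001  0.001]
```

View pics/w3.png

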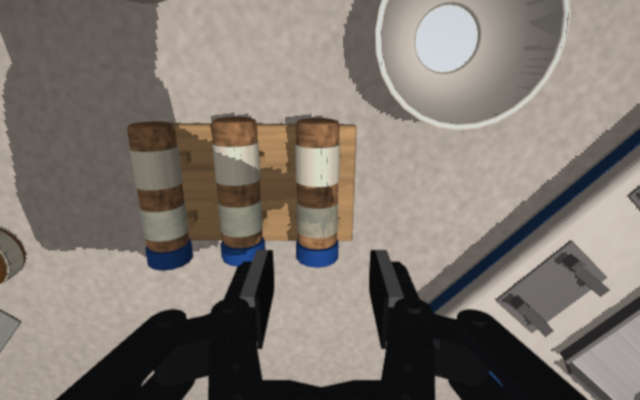

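The wrist view shows three genuine tubes with blue caps at (317,193), (237,190) and (157,196), lying in their cradles. Wrist and top positions agree. All three cassettes read as seated with their latches shut.

>>> servo_tool(rows=[[[-0.05,-0.28,-2,0,0,0],[-0.05,-0.28,-5,0,0,0],[-0.05,-0.28,-8,0,0,0],[-0.05,-0.28,-10,0,0,0],[-0.05,-0.28,-11.4,0,0,0],[-0.05,-0.28,-11.4,0,0,0],[-0.05,-0.28,-11.4,0,0,0]]])

```text
clock: 24.17
position: [460.8, -98.2, 17.0]
orientation: [3.14, -0.001, 3.018]
wrist_force: [0.2, -0.5, 0.3]
opening: 42.8
```

>>> servo_tool(rows=[[[0,0,0,0,0,0],[0,0,0,0,0,0],[0,0,0,0,0,0],[0,0,0,0,0,0],[0,0,0,0,0,0],[0,0,0,0,0,0],[0,0,2,0,0,0],[0,0,5,0,0,0],[0,0,9,0,0,0],[0,0,12.5,0,0,0],[0,0,13,0,0,0],[0,0,13,0,0,0]]], fingers=0)

```text
clock: 25.17
position: [462.5, -99.4, 150.5]
orientation: [3.141, 0.006, 3.017]
wrist_force: [-0.2, -0.4, -1.7]
opening: 28.1
```

```bash
python3 - <<'E'
from h import *
p=st2w(-82.7,138);print(p);go(*p,150,130.4)
d=grab('wrist','w4.png')
E
```

```text
[406.58023562 245.29277062]
at [462.5 -99.4 150.5] [3.141 0.006 3.017] t 25.1667 | d cm [-5.59 34.47 -0.05] rv [ 0.002  0.005 -0.741]
```

>>> servo_tool(rows=[[[0,1.5,0,0,0.001,-0.06],[-0.6,5,0,0,0.002,-0.14],[-1.2,9,0,0,0.003,-0.24],[-1.9,13,0,0.002,0.005,-0.34],[-2.6,17,0,0.002,0.005,-0.44],[-3.3,21,0,0.002,0.005,-0.54],[-4,25,0,0.002,0.005,-0.64],[-4.7,29,0,0.002,0.005,-0.7],[-5.3,33,0,0.002,0.005,-0.741],[-5.59,34.5,0,0.002,0.005,-0.741],[-5.59,34.5,0,0.002,0.005,-0.741],[-5.59,34.5,0,0.002,0.005,-0.741]]])

```text
clock: 26.22
position: [403.9, 246.7, 145.2]
orientation: [-3.139, -0.005, 2.279]
wrist_force: [-0.3, -0.6, -0.7]
opening: 28.2
```

```bash
cat >> h.py <<'E'
def held(by):
    s=sensors.state();d=grab('wrist');S=tost(cloud(d));z=s['position'][2]+15
    m=(S[...,2]>z-2)&(S[...,2]<z+25)&(abs(S[...,0]+82.7)<14)&(abs(S[...,1]-by)<75);q=S[m]
    m2=m.copy();m2[230:]=False;q=S[m2]
    print('far end y (want +52):',(np.percentile(q[:,1],99.5)-by).round(1),'top z',np.percentile(q[:,2],97).round(1),'x mid',(np.median(q[:,0])+82.7).round(1))
E
python3 - <<'E'
from h import *
p=st2w(-82.7,138);go(*p,49,130.4);held(138)
d=grab('wrist','w4.png')
E
```

```text
at [403.9 246.7 145.2] [-3.139 -0.005  2.279] t 26.2167 | d cm [ 0.27 -0.14 -9.62] rv [-0.003 -0.005 -0.003]
far end y (want +52): 54.7 top z 173.5 x mid -0.7
```

View pics/w4.png

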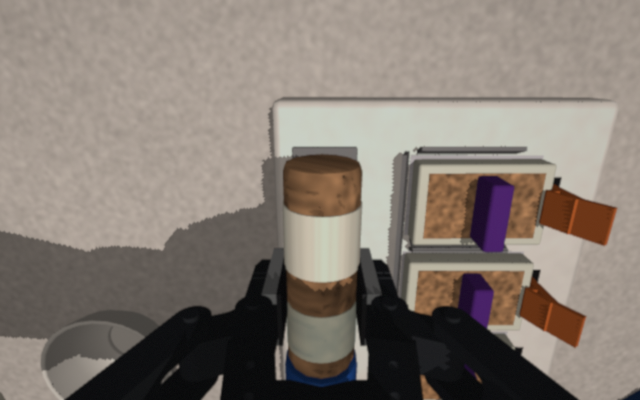

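>>> servo_tool(rows=[[[0.27,-0.14,-2,-0.003,-0.005,0],[0.27,-0.14,-5,-0.003,-0.005,0],[0.27,-0.14,-7,-0.003,-0.005,0],[0.27,-0.14,-8.2,-0.003,-0.005,0],[0.27,-0.14,-9,-0.003,-0.005,0],[0.27,-0.14,-9.4,-0.003,-0.005,0],[0.27,-0.14,-9.65,-0.003,-0.005,0],[0.27,-0.14,-9.65,-0.003,-0.005,0],[0.27,-0.14,-9.65,-0.003,-0.005,0],[0.27,-0.14,-9.65,-0.003,-0.005,0]]])

```text
clock: 27.15
position: [408.2, 245.0, 51.5]
orientation: [3.137, 0.0, 2.276]
wrist_force: [-0.5, -0.0, -1.4]
opening: 28.3
```

```bash
python3 - <<'E'
from h import *
s=sensors.state();print(s['wrist_force'])
go(*st2w(-82.7,138),49,130.4);held(138)
E
```

```text
[-0.48511451 -0.01399887 -1.40444356]
at [408.2 245.   51.5] [3.137 0.    2.276] t 27.15 | d cm [-0.16  0.03 -0.25] rv [-0.002  0.003  0.   ]
far end y (want +52): 50.8 top z 79.6 x mid 0.3
```

>>> servo_tool(rows=[[[-0.1,0.03,-0.2,0,0,0],[-0.1,0.03,-0.2,0,0,0],[-0.1,0.03,-0.2,0,0,0],[-0.1,0.03,-0.2,0,0,0]]])

```text
clock: 27.53
position: [407.7, 245.1, 50.6]
orientation: [3.136, 0.002, 2.276]
wrist_force: [-0.4, -4.5, 10.8]
opening: 28.1
```

>>> servo_tool(rows=[[[0,0,0,0,0,0],[0,0,0,0,0,0],[0,0,0,0,0,0],[0,0,0,0,0,0],[0,0,1,0,0,0],[0,0,4,0,0,0],[0,0,8,0,0,0],[0,-3,9.5,0,0,0.06],[0.4,-7,9.5,0,0,0.16],[0.8,-11,9.5,0,0,0.26],[1.2,-15,9.5,0,0,0.36],[1.6,-19,9.5,0,0,0.46]]], fingers=50)

```text
clock: 28.53
position: [422.2, 59.2, 144.6]
orientation: [3.138, 0.001, 2.73]
wrist_force: [0.9, 0.3, 0.1]
opening: 42.8
```

```bash
cat >> h.py <<'E'
def laid():
    d=grab('top');S=tost(cloud(d));m=(abs(S[...,0]+82.7)<24)&(S[...,2]>62)&(S[...,2]<90)&(abs(S[...,1]-22)<185)
    k,l,st,c=cv2.connectedComponentsWithStats(m.astype(np.uint8))
    for i in range(1,k):
        if st[i,4]>60:
            q=S[l==i];r=cv2.minAreaRect(q[:,:2].astype(np.float32));print('laid',st[i,4],np.round(r[0],1),np.round(r[1],1),round(r[2],1),'zmax',np.percentile(q[:,2],95).round(1))
E
python3 - <<'E'
from h import *
laid();tubes('top');go(454,-153.5,110,173)
E
```

```text
top 428 [354. 207.] [ 453.8 -153.5] [ 29.7 104. ] 82.4 zmax 48.9
top 431 [376. 209.] [ 450.  -208.1] [ 31.7 103.4] 81.1 zmax 48.7
at [422.6  56.8 144.5] [3.139e+00 1.000e-03 2.725e+00] t 28.6333 | d cm [  3.14 -21.03  -3.45] rv [-0.002  0.002  0.294]
```

>>> servo_tool(rows=[[[0.6,-4,0,0,0,0.08],[1.2,-8,0,0,0,0.16],[1.8,-12,0,0,0,0.24],[2.4,-16,-0.5,0,0,0.294],[2.9,-19.5,-2,0,0,0.294],[3.14,-21,-3.4,0,0,0.294],[3.14,-21,-3.4,0,0,0.294],[3.14,-21,-3.4,0,0,0.294],[3.14,-21,-3.4,0,0,0.294]]])

```text
clock: 29.38
position: [453.9, -148.4, 110.4]
orientation: [3.139, 0.0, 3.018]
wrist_force: [0.1, -0.7, -0.2]
opening: 43.0
```

```bash
python3 - <<'E'
from h import *
laid();tubes('wrist');go(454,-153.5,17,173)
E
```

```text
laid 529 [-82.8 136.4] [103.7  31.8] 89.4 zmax 80.7
wrist 6737 [313. 204.] [ 454.1 -153.6] [ 30.4 104.3] 82.6 zmax 47.2
wrist 6183 [225. 203.] [ 450.5 -209.4] [ 29.5 104.3] 81.9 zmax 47.1
at [ 454.2 -148.1  110.7] [3.139e+00 1.000e-03 3.020e+00] t 29.4833 | d cm [-0.02 -0.54 -9.37] rv [-0.002  0.002 -0.   ]
```

>>> servo_tool(rows=[[[-0.02,-0.54,-1,0,0,0],[-0.02,-0.54,-4,0,0,0],[-0.02,-0.54,-7,0,0,0],[-0.02,-0.54,-8.6,0,0,0],[-0.02,-0.54,-9.35,0,0,0],[-0.02,-0.54,-9.35,0,0,0],[-0.02,-0.54,-9.35,0,0,0]]])

```text
clock: 30.07
position: [453.8, -154.4, 16.7]
orientation: [3.139, 0.001, 3.019]
wrist_force: [-0.1, -0.3, 0.9]
opening: 42.7
```

>>> servo_tool(rows=[[[0,0,0,0,0,0],[0,0,0,0,0,0],[0,0,0,0,0,0],[0,0,0,0,0,0],[0,0,0,0,0,0],[0,0,0,0,0,0],[0,0,2,0,0,0],[0,0,5,0,0,0],[0,0,9,0,0,0],[0,0,12.5,0,0,0],[0,0,13,0,0,0],[0,0,13,0,0,0]]], fingers=0)

```text
clock: 31.07
position: [455.2, -155.1, 149.9]
orientation: [3.14, 0.007, 3.019]
wrist_force: [1.0, -0.0, -1.6]
opening: 28.6
```

```bash
python3 - <<'E'
from h import *
p=st2w(-82.7,22);print(p);go(*p,150,130.4)
E
```

```text
[481.76214414 156.95432695]
at [ 455.2 -155.1  149.9] [3.14  0.007 3.019] t 31.0667 | d cm [2.650e+00 3.121e+01 1.000e-02] rv [ 0.002  0.007 -0.743]
```

>>> servo_tool(rows=[[[0.1,1.5,0,0,0.001,-0.08],[0.4,5,0,0,0.003,-0.18],[0.8,9,0,0,0.006,-0.28],[1.1,13,0,0.002,0.007,-0.38],[1.4,17,0,0.002,0.007,-0.48],[1.8,21,0,0.002,0.007,-0.58],[2.1,25,0,0.002,0.007,-0.68],[2.4,28.5,0,0.002,0.007,-0.743],[2.6,30.6,0,0.002,0.007,-0.743],[2.65,31.2,0,0.002,0.007,-0.743],[2.65,31.2,0,0.002,0.007,-0.743],[2.65,31.2,0,0.002,0.007,-0.743]]])

```text
clock: 32.07
position: [479.6, 156.9, 145.3]
orientation: [-3.141, -0.007, 2.276]
wrist_force: [-0.4, 0.1, -1.3]
opening: 28.2
```

```bash
python3 - <<'E'
from h import *
p=st2w(-82.7,22);go(*p,49,130.4);held(22)
E
```

```text
at [479.6 156.9 145.3] [-3.141 -0.007  2.276] t 32.0667 | d cm [ 0.22  0.   -9.63] rv [-0.005 -0.005 -0.   ]
far end y (want +52): 53.7 top z 174.4 x mid -0.8
```

>>> servo_tool(rows=[[[0.2,0,-2,-0.005,-0.005,0],[0.2,0,-5,-0.005,-0.005,0],[0.2,0,-7,-0.005,-0.005,0],[0.2,0,-8.2,-0.005,-0.005,0],[0.2,0,-9,-0.005,-0.005,0],[0.2,0,-9.4,-0.005,-0.005,0],[0.2,0,-9.7,-0.005,-0.005,0],[0.2,0,-9.7,-0.005,-0.005,0],[0.2,0,-9.7,-0.005,-0.005,0],[0.2,0,-9.7,-0.005,-0.005,0]]])

```text
clock: 32.95
position: [482.5, 157.2, 50.1]
orientation: [3.139, 0.001, 2.275]
wrist_force: [-1.5, -3.4, 4.0]
opening: 28.1
```

```bash
python3 - <<'E'
from h import *
s=sensors.state();print(s['wrist_force'])
go(*st2w(-82.7,22),49,130.4);held(22)
E
```

```text
[-1.46466872 -3.44088786  4.01676214]
at [482.5 157.2  50.1] [3.139e+00 1.000e-03 2.275e+00] t 32.95 | d cm [-0.08 -0.03 -0.11] rv [-0.001  0.003  0.001]
far end y (want +52): 74.9 top z 79.8 x mid 0.2
```

>>> servo_tool(rows=[[[0,0,0,0,0,0],[0,0,0,0,0,0],[0,0,0,0,0,0],[0,0,0,0,0,0],[0,0,1,0,0,0],[0,0,4,0,0,0],[0,0,8,0,0,0],[-0.3,-3,9,0,0,0.06],[-0.6,-7,9,0,0,0.16],[-0.9,-11,9,0,0,0.26],[-1.2,-15,9,0,0,0.36],[-1.6,-19,9,0,0,0.46]]], fingers=50)

```text
clock: 34.0
position: [465.8, -33.4, 140.2]
orientation: [3.139, 0.001, 2.739]
wrist_force: [-0.1, 0.7, -0.2]
opening: 42.6
```

>>> servo_tool(rows=[[[-0.3,-4,0,0,0,0.1],[-0.6,-8,0,0,0,0.2],[-0.9,-12,-1,0,0,0.284],[-1.3,-15.5,-2,0,0,0.284],[-1.6,-17.3,-3,0,0,0.284],[-1.6,-17.3,-3,0,0,0.284],[-1.6,-17.3,-3,0,0,0.284],[-1.6,-17.3,-3,0,0,0.284]]])

```text
clock: 34.67
position: [450.3, -204.5, 109.9]
orientation: [3.14, 0.001, 3.018]
wrist_force: [-0.5, 0.5, 0.0]
opening: 42.5
```

```bash
python3 - <<'E'
from h import *
laid();tubes('wrist');go(450.4,-208.9,17,173)
E
```

```text
laid 511 [-83.   21.7] [ 32.5 103. ] 0.0 zmax 80.5
laid 528 [-83.2 136.4] [104.2  31.7] 89.9 zmax 80.6
wrist 6769 [313. 204.] [ 450.4 -209.2] [ 30.3 104.2] 82.1 zmax 47.2
at [ 450.6 -204.   110. ] [3.140e+00 1.000e-03 3.019e+00] t 34.7667 | d cm [-0.02 -0.49 -9.3 ] rv [-0.001  0.002  0.   ]
```

>>> servo_tool(rows=[[[-0.02,-0.5,-1,0,0,0],[-0.02,-0.5,-4,0,0,0],[-0.02,-0.5,-7,0,0,0],[-0.02,-0.5,-8.6,0,0,0],[-0.02,-0.5,-9.3,0,0,0],[-0.02,-0.5,-9.3,0,0,0],[-0.02,-0.5,-9.3,0,0,0]]])

```text
clock: 35.35
position: [450.3, -209.7, 16.7]
orientation: [3.14, 0.001, 3.018]
wrist_force: [-0.7, -0.1, 0.4]
opening: 42.8
```

>>> servo_tool(rows=[[[0,0,0,0,0,0],[0,0,0,0,0,0],[0,0,0,0,0,0],[0,0,0,0,0,0],[0,0,0,0,0,0],[0,0,0,0,0,0],[0,0,2,0,0,0],[0,0,5,0,0,0],[0,0,9,0,0,0],[0,0,12.5,0,0,0],[0,0,13,0,0,0],[0,0,13,0,0,0]]], fingers=0)

```text
clock: 36.35
position: [451.4, -210.6, 149.4]
orientation: [-3.141, 0.006, 3.018]
wrist_force: [-0.9, -0.0, -1.4]
opening: 27.8
```

```bash
python3 - <<'E'
from h import *
p=st2w(-82.7,-94);print(p);go(*p,150,130.4)
E
```

```text
[556.94405267  68.61588327]
at [ 451.4 -210.6  149.4] [-3.141  0.006  3.018] t 36.35 | d cm [10.56 27.93  0.06] rv [ 0.003  0.005 -0.742]
```

>>> servo_tool(rows=[[[0.5,1.4,0,0,0.001,-0.08],[1.7,4.5,0,0,0.003,-0.18],[3.1,8.2,0,0,0.005,-0.28],[4.5,11.9,0,0.002,0.005,-0.38],[5.9,15.6,0,0.002,0.005,-0.48],[7.3,19.3,0,0.002,0.005,-0.58],[8.7,23,0,0.003,0.005,-0.68],[9.8,26,0,0.003,0.005,-0.742],[10.4,27.5,0,0.003,0.005,-0.742],[10.56,27.9,0,0.003,0.005,-0.742],[10.56,27.9,0,0.003,0.005,-0.742],[10.56,27.9,0,0.003,0.005,-0.742]]])

```text
clock: 37.35
position: [555.0, 68.6, 145.1]
orientation: [3.141, -0.006, 2.276]
wrist_force: [0.1, -0.6, -2.1]
opening: 28.2
```

```bash
python3 - <<'E'
from h import *
p=st2w(-82.7,-94);go(*p,49,130.4);held(-94)
E
```

```text
at [555.   68.6 145.1] [ 3.141 -0.006  2.276] t 37.35 | d cm [ 0.2   0.   -9.61] rv [-0.005 -0.004 -0.   ]
far end y (want +52): 53.7 top z 174.2 x mid -0.8
```

>>> servo_tool(rows=[[[0.18,0,-2,-0.005,-0.004,0],[0.18,0,-5,-0.005,-0.004,0],[0.18,0,-7,-0.005,-0.004,0],[0.18,0,-8.2,-0.005,-0.004,0],[0.18,0,-9,-0.005,-0.004,0],[0.18,0,-9.4,-0.005,-0.004,0],[0.18,0,-9.7,-0.005,-0.004,0],[0.18,0,-9.7,-0.005,-0.004,0],[0.18,0,-9.7,-0.005,-0.004,0],[0.18,0,-9.7,-0.005,-0.004,0]]])

```text
clock: 38.23
position: [557.8, 68.9, 50.1]
orientation: [3.139, 0.002, 2.276]
wrist_force: [-0.8, -2.1, 2.4]
opening: 28.3
```

>>> servo_tool(rows=[[[0,0,0,0,0,0],[0,0,0,0,0,0],[0,0,0,0,0,0],[0,0,0,0,0,0],[0,0,1,0,0,0],[0,0,4,0,0,0],[0,0,8,0,0,0],[-2,-3,9,0,0,0],[-4,-6,9,0,0,0],[-6,-9.2,9,0,0,0],[-8,-12.5,9,0,0,0],[-9,-15,9,0,0,0]]], fingers=50)

```text
clock: 39.23
position: [465.5, -82.4, 140.3]
orientation: [3.139, 0.002, 2.276]
wrist_force: [0.5, -0.3, 0.3]
opening: 42.4
```

>>> servo_tool(rows=[[[-1,-2,2,0,0,0],[-2,-5,3,0,0,0],[-2,-7,3,0,0,0],[-2,-7,3,0,0,0],[-2,-7,3,0,0,0]]], fingers=0)

```text
clock: 39.65
position: [447.2, -151.5, 169.9]
orientation: [3.139, 0.002, 2.274]
wrist_force: [-0.2, -0.3, 0.5]
opening: 0.1
```

```bash
python3 - <<'E'
from h import *
laid();d,P,S=survey();cv2.imwrite('pics/t5.png',d['image'])
go(671,62.3,85,130.4)
E
```

```text
laid 493 [-82.5 -93.9] [103.5  32.7] 89.6 zmax 80.1
laid 507 [-83.6  21.5] [ 31.3 102.8] 0.5 zmax 80.6
laid 529 [-83.9 136.6] [ 31.6 104.4] 0.8 zmax 80.5
purple 93 zmax 83.4 w [587.9 196. ] [13.6 40.6] 39.3 st [ 23.4 -17.1   0. ]
purple 99 zmax 83.9 w [539.3 254.7] [12.9 42.7] 41.0 st [24.4 59.1  0. ]
purple 111 zmax 83.4 w [491.8 311.7] [13.7 43.4] 42.3 st [ 25.3 133.3   0. ]
orange 79 zmax 91.4 w [676.8 173.2] [18.1 18.5] 42.3 st [ 76.3 -92.1   0. ]
orange 88 zmax 91.5 w [627.7 229.4] [19.4 19.8] 43.8 st [ 75.4 -17.4   0. ]
orange 91 zmax 91.3 w [578.8 286.8] [18.4 20.1] 41.2 st [75.3 58.   0. ]
orange 94 zmax 92.4 w [529.5 344.5] [19.6 19.4] 44.1 st [ 75.2 133.9   0. ]
blue 19 zmax 81.5 w [906.4 145.8] [ 1.3 27.3] 84.1 st [ 233.5 -261.7    0. ]
blue 12 zmax 69.0 w [817.1 425. ] [33.1  0.9] 84.9 st [346.4   8.8   0. ]
blue 286 zmax 89.7 w [ 755.6 -143.9] [65.2 60.8] 1.9 st [ -69.2 -384.5    0. ]
blue 238 zmax 42.8 w [713.3  98. ] [82.6 48.2] 40.2 st [  55.4 -173.     0. ]
blue 487 zmax 44.4 w [628.8  34.8] [91.9 61.8] 39.1 st [ -49.9 -166.3    0. ]
blue 34 zmax 80.7 w [509.8 121.8] [22.4  8.8] 46.1 st [-84.1 -23.    0. ]
blue 44 zmax 81.6 w [436.5 208.4] [23.  10.8] 37.4 st [-83.8  90.5   0. ]
blue 20 zmax 33.3 w [ 196.2 -424.3] [ 8.4 17.5] 83.1 st [-676.9 -235.5    0. ]
at [ 447.3 -150.3  169.3] [3.140e+00 1.000e-03 2.276e+00] t 39.75 | d cm [22.37 21.26 -8.43] rv [-0.001  0.002  0.   ]
```

View pics/t5.png

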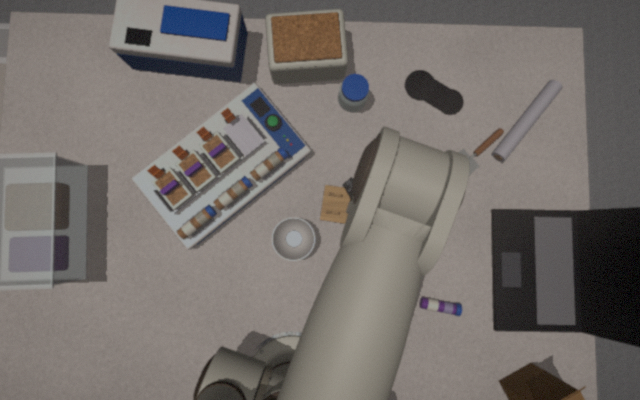

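All three tubes and all three cassettes are in place, and the fourth bay is empty because there is no fourth cassette. Now pressing start.

>>> servo_tool(rows=[[[2,2,0,0,0,0],[4.8,4.6,0,0,0,0],[7.6,7.2,0,0,0,0],[10.4,9.9,0,0,0,0],[13.2,12.5,0,0,0,0],[16,15.2,0,0,0,0],[18.8,17.9,0,0,0,0],[21,20,-2,0,0,0],[22.4,21.3,-5,0,0,0],[22.4,21.3,-8,0,0,0],[22.4,21.3,-8,0,0,0],[22.4,21.3,-8,0,0,0]]])

```text
clock: 40.75
position: [669.7, 63.3, 87.5]
orientation: [-3.14, -0.002, 2.277]
wrist_force: [0.8, -0.2, 0.6]
opening: 0.2
```

>>> servo_tool(rows=[[[0,0,0,0,0,0],[0,0,0,0,0,0]]])

```text
clock: 40.92
position: [672.0, 62.2, 92.2]
orientation: [3.137, 0.003, 2.275]
wrist_force: [-0.9, 0.0, 0.2]
opening: 0.0
```

```bash
python3 - <<'E'
from h import *
go(671,62.3,57,130.4)
E
```

```text
at [672.   62.2  92.2] [3.137e+00 3.000e-03 2.275e+00] t 40.9167 | d cm [-0.1   0.01 -3.52] rv [-0.001  0.006  0.   ]
```

>>> servo_tool(rows=[[[-0.1,0,-1.5,0,0.003,0],[-0.1,0,-2.6,0,0.006,0],[-0.1,0,-3.2,0,0.006,0],[-0.1,0,-3.6,0,0.006,0],[-0.1,0,-3.6,0,0.006,0],[-0.1,0,-3.6,0,0.006,0],[-0.1,0,-3.6,0,0.006,0]]])

```text
clock: 41.5
position: [670.4, 61.9, 55.9]
orientation: [-3.141, -0.002, 2.275]
wrist_force: [-6.5, -1.3, 18.5]
opening: 0.3
```

>>> servo_tool(rows=[[[0,0,1,0,0,0],[0,0,4,0,0,0],[0,0,8,0,0,0],[-2,-2,11,0,0,0],[-5,-5,11,0,0,0],[-8,-8,11,0,0,0],[-11,-11,11,0,0,0],[-14,-14,11,0,0,0],[-17,-17,11,0,0,0],[-20,-20,11,0,0,0],[-20,-20,11,0,0,0],[-20,-20,11,0,0,0]]])

```text
clock: 42.5
position: [468.9, -139.4, 163.5]
orientation: [-3.139, -0.002, 2.272]
wrist_force: [0.9, 0.1, 0.4]
opening: 0.0
```

```bash
python3 - <<'E'
from h import *
laid();d,P,S=survey();m=(np.hypot(S[...,0]-.4,S[...,1]+172.7)<10);print('button z',np.median(P[...,2][m]))
d=grab('side','s9.png');cv2.imwrite('pics/s9c.png',cv2.resize(d['image'][180:310,190:350],None,fx=4,fy=4,interpolation=2));print(sensors.state()['position'],sensors.state()['wrist_force'])
E
```

```text
laid 500 [-82.5 -94. ] [103.4  32.1] 89.5 zmax 80.5
laid 512 [-83.2  21.8] [103.4  32.1] 89.7 zmax 80.4
laid 527 [-83.9 136.7] [ 31.2 103.8] 0.7 zmax 80.5
purple 92 zmax 83.5 w [588.5 196.5] [14.2 40.7] 40.7 st [ 24.2 -17.1   0. ]
purple 101 zmax 83.4 w [539.3 254.8] [13.6 42.1] 41.6 st [24.5 59.3  0. ]
purple 107 zmax 83.7 w [491.9 311.6] [13.2 43.8] 39.7 st [ 25.3 133.2   0. ]
orange 82 zmax 90.9 w [676.7 172.5] [18.9 19.3] 39.3 st [ 75.9 -92.5   0. ]
orange 85 zmax 90.6 w [628.1 229.3] [19.1 19.6] 38.8 st [ 75.6 -17.8   0. ]
orange 92 zmax 91.5 w [578.6 286.8] [20.2 20.6] 39.1 st [75.2 58.2  0. ]
orange 92 zmax 92.5 w [529.6 344.7] [19.4 19.2] 47.6 st [ 75.4 134.    0. ]
blue 299 zmax 89.8 w [ 755.3 -146.2] [63.4 64.6] 79.7 st [ -70.9 -386.1    0. ]
blue 240 zmax 42.6 w [712.2  97.4] [86.9 48.5] 40.2 st [  54.2 -172.7    0. ]
blue 503 zmax 44.5 w [627.   33.1] [86.5 62.4] 39.0 st [ -52.4 -166.5    0. ]
blue 34 zmax 81.2 w [511.1 121.3] [23.6  9.3] 40.2 st [-83.4 -24.1   0. ]
blue 41 zmax 81.1 w [436.8 208.2] [22.6 10.6] 35.7 st [-83.7  90.2   0. ]
blue 25 zmax 33.6 w [ 196.2 -423.9] [ 8.6 18.9] 83.3 st [-676.6 -235.3    0. ]
button z 61.45568376395033
[ 470.92691784 -137.369394    163.03479586] [0.15603285 1.01483995 0.23105479]
```

View pics/s9c.png

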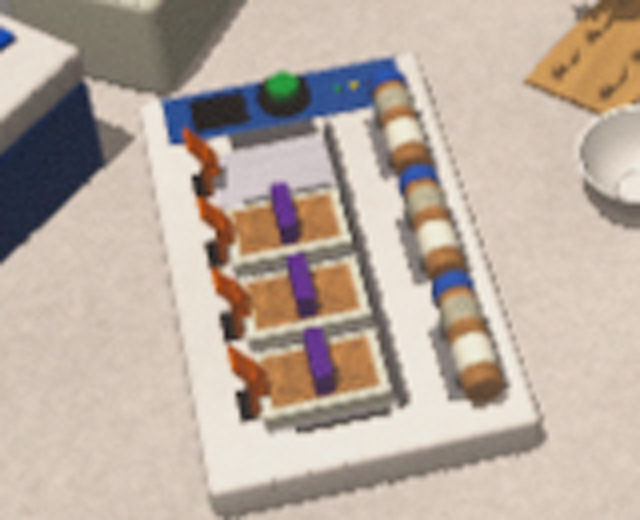

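The side view shows three latched cassettes, three tubes in their saddles, the button up and the arm clear of everything. Handing in.

```bash
python3 -c "
from h import *
print(robot.close_job())"
```

```text
the job is handed in; nothing more can be done
None
```

The station is loaded and the job is handed in. All three cassettes present are latched in bays, all three tubes lie in the saddles, and the start button was pressed after loading. It took about 43 s of the 210 s. `close_job` reports no verdict, so the result rests on my own checks.

**Last checks:**
- **Cassettes:** each sits within about 2 mm of its bay point. Rib tops read about 83.5 mm in the last view and lids about 57.6 mm when pressed (82 and 58 expected). All the latches read as they did when shut.
- **Tubes:** each is within about 2 mm of its saddle, with its top at about 80.5 mm (79 expected) and within about 1° of the station's y axis.
- **Button:** it went down fully, to about 56 mm, and is back up at 61.5 mm.
- **Arm:** it stands clear of everything with no contact force. The jar, the only bystander re-measured, was unmoved. The bowl and the purple look-alike tube looked unmoved in the pictures.

**What did not go to plan:**
- **Wrong turn at the start:** the first reach drove joint 6 to its range limit, and the tool drifted toward the look-alike tube. It touched nothing, and I switched to the opposite half-turn for all later grasps.
- **Small offset:** the leftmost cassette reads about 2 mm off in y, inside the 6 mm tolerance.
- **Fourth bay:** it stays empty because no fourth cassette was in view.

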